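# Ready the florist's battery light base

## Robot

A 6-joint arm with a two-finger parallel gripper is mounted at the origin on the work surface. World frame = base frame: x ahead of the robot, y to its left, z up, the work surface at z = 0. Lengths are in m, angles in degrees, forces in N, time in s.
With the tool pointing down it reaches from about 0.275 to 1 m from the base axis. Payload 8.4 kg.
Tool frame: the origin (TCP) lies on the front face of the gripper's body, between the roots of the fingers; the fingertips stand 73 mm ahead of it and the grasp point (between the pads) lies 54 mm ahead of it; z points along the fingers, y is the line along which they close (so a half turn about z gives the same grasp; the last joint's range is limited). The gripper opens to 85 mm and grips with 20 to 120 N. Pads are 22 mm wide; open, the fingers measure 114 mm over their backs; the gripper's body (76 mm by 85 mm) begins 54 mm behind the grasp point. The pads swing forward as they close: fully open they stand 13 mm farther back than shut.
Start: joints at [-71.127, 20.225, 93.587, -0, 66.188, -0.138], TCP at [0.204, -0.591, 0.304] pointing down, gripper open.
Joint ranges: [-150.9, 150.9], [-52.94, 120.26], [3.33, 152.33], [-74.26, 254.26], [0, 154.13], [-172.89, 172.89]. Speed limits (degrees/s): [127.2, 127.2, 159.86, 180, 180, 180].

## Interface

Orientations are given as [roll, pitch, yaw] about the fixed x, y, z axes, in that order (R = Rz(yaw) Ry(pitch) Rx(roll)).
In Python, from plant import * gives the robot as it stands. The module is installed in compiled form; this text tells all that it offers.
- The arm moves only by the tool carry_out, never from a script. Its argument "motion" is a list of rows, each an object of numbers: "claw": the finger opening in m, from 0 to 0.0854; "tx", "ty", "tz": the shift along the tool's x, y, z in m; "ax", "ay", "az": the turn, a rotation vector about the tool's x, y, z in rad. A call has 1 to 12 rows; each row shifts and turns the commanded pose from where the row before left it, along the tool's axes as they then stand; what a row does not reach is not made up. A row lasts 1/12 s, in which the tool goes at most 41.7 mm and 7.16 degrees, less where a joint would pass 70% of its speed; a pose out of reach is approached as far as the arm can. A call with a gripper value outside its range is refused whole. The fingers move at their own pace and stop on an object; the grip force is fixed at half the most. Time passes only in rows, so rows that do not move let the fingers close. It gives the time, the measured TCP pose, the force, the opening and the grip force at its end, in the units of the state.
- read_state(): the state, without advancing time (a new reading comes with each control period).
- capture(name): name is "scene" or "top" or "wrist"; returns a dict with "img" (480x640x3 uint8, red, green, blue), "fov_y" (degrees; the focal length in pixels is half the picture's height over the tangent of half this angle, whatever the lens; pixels are square), "cx", "cy" (the principal point, pixels), "k1" (the pictures are not rectified: a ray, as slopes to the right and down, at radius r is drawn at 1 + k1 r^2 times it, then the intrinsics apply), "xyz" and "orientation" of the camera in the world; the wrist camera has in their place "mount" (4x4, takes a point from camera to tool coordinates, whose origin is the TCP and whose axes are the flange's). Camera axes: x right, y down, z forward; pixel columns grow to the right and rows downward; lengths in m; the calibration is good to about 2 mm. A picture is of the moment at which its call begins: read the wrist's pose just before it. There is no depth.
- close_job(): hands the job in; it is judged then, once.
The state is a dict: "t": time; "q": joint angles; "joint_velocities": joint speeds; "effort": joint torques, N m; "ee_pos": TCP position; "ee_rot": TCP orientation; "force": force on the tool from outside, world axes, zero at the start; "wrist_torque": the same for the moment, N m; "finger_gap": opening from 0.0 (shut) to 1.0 (fully open); "grasp_force": force on a finger pad.
Only numpy, scipy, OpenCV 4.12 (cv2) and the standard library are available. Lean on these libraries where they do the work, as an engineer would, in place of code of your own. Each camera call takes 0.05 s, during which the arm holds its last target. There are 200 camera calls.

## Task

Change the batteries of the light base: take the spent black packs out of its bays and lay them in the wooden tray, and fit every fresh grey pack from the counter into a bay, any bay, brass end against the spring contact and pressed fully home and flat. Also turn the dimmer knob until its pointer stands at the long white mark, and only then turn the lock ring beneath it clockwise until it is tight, leaving the knob at the mark. Do not disturb the glue bottle, the wire reel or the plastic cup.

Things in the scene. Friction and masses are not known exactly. Their poses are not given: they have to be found in the camera images.
- packA_center (a point): rechargeable battery pack, grey square bar with paper label, 70 long (x) x 30 x 30 mm, 80 to 160 g, loose on the counter; the point is its centre; x runs along it from the brass-capped contact end (-x) to the plain end (+x); it may lie on any long side. None if absent
- packA_contact (a point): middle of the brass-capped end face of that pack (35 mm from its centre, along its -x); axes as the pack's
- packB_center (a point): rechargeable battery pack, grey square bar with paper label, 70 long (x) x 30 x 30 mm, 80 to 160 g, loose on the counter; the point is its centre; x runs along it from the brass-capped contact end (-x) to the plain end (+x); it may lie on any long side. None if absent
- packB_contact (a point): middle of the brass-capped end face of that pack (35 mm from its centre, along its -x); axes as the pack's
- packC_center (a point): rechargeable battery pack, grey square bar with paper label, 70 long (x) x 30 x 30 mm, 80 to 160 g, loose on the counter; the point is its centre; x runs along it from the brass-capped contact end (-x) to the plain end (+x); it may lie on any long side. None if absent
- packC_contact (a point): middle of the brass-capped end face of that pack (35 mm from its centre, along its -x); axes as the pack's
- old0_center (a point): spent battery pack: same size, 80 to 160 g, and shape as the fresh ones but with a black jacket and no label, fitted in bay0 at the start; the point is its centre, axes as the fresh packs'. It can be lifted straight up out of the bay. None if absent
- old1_center (a point): spent battery pack: same size, 80 to 160 g, and shape as the fresh ones but with a black jacket and no label, fitted in bay1 at the start; the point is its centre, axes as the fresh packs'. It can be lifted straight up out of the bay. None if absent
- old2_center (a point): spent battery pack: same size, 80 to 160 g, and shape as the fresh ones but with a black jacket and no label, fitted in bay2 at the start; the point is its centre, axes as the fresh packs'. It can be lifted straight up out of the bay. None if absent
- tray_in (a point): shallow open wooden tray for spent packs, fixed to the counter: 130 (x) x 125 (y) mm outside, 12 mm high, walls 3 mm thick; the point is the centre of its inner floor, 3 mm above the counter; z up
- bay0 (a point): battery bay (all three alike, 64 mm apart): the point where a fitted pack's centre must be, 15 mm above the bay floor. Axes of the base: x along the bay, away from its spring end; y across; z up. Floor: flat slab top, 12 mm above the counter. Sides: guide ribs 6 mm high, 34 mm apart, from x=-26 to +30 mm, open above for fingers
- bay1 (a point): as bay0. At x=+35 mm stands a fixed end wall, 14 mm high over the floor, behind it a white light bar as low. At x=-31 mm is the sprung contact, at x=-45 to -73 mm its housing, 16 mm high. The free gap is thus 66 mm, the pack 70: press back the contact with the pack's low brass end, pack tilted some 15 to 20 degrees, then tip the other end down inside the wall
- bay2 (a point): as bay0 (bay2 is the one nearest the knob)
- plunger0 (a joint): sprung brass contact plate of bay0, 24 mm wide, 1 to 13 mm above the bay floor, facing +x: travel pressed in towards -x in m, 0 to 0.012 (2.4 N at first touch, 6 N at full travel; 0.004 with a pack fitted)
- plunger1 (a joint): sprung brass contact plate of bay1, 24 mm wide, 1 to 13 mm above the bay floor, facing +x: travel pressed in towards -x in m, 0 to 0.012 (2.4 N at first touch, 6 N at full travel; 0.004 with a pack fitted)
- plunger2 (a joint): sprung brass contact plate of bay2, 24 mm wide, 1 to 13 mm above the bay floor, facing +x: travel pressed in towards -x in m, 0 to 0.012 (2.4 N at first touch, 6 N at full travel; 0.004 with a pack fitted)
- dial (a point): on the axis of dimmer knob and lock ring, at the knob's underside, 27 mm above the counter, 15 above the slab top; axes of the base (as the bays'). The slab is 150 (x) by 310 (y) mm, this point 50 mm from its +y edge, midway in x
- knob (a joint): black dimmer knob: disc 38 mm across, 5 high, with a grip bar 38 long x 12 wide, top 27 mm above point dial; a white line on top marks its pointer end. Rad, 0 to 2.1, clockwise from above; at 0 the pointer looks to the base's -x, at 1.57 to its +y. Stays where left (friction 0.04 N m). The single long white mark is at 1.4; other ticks are short and grey
- ring (a joint): steel lock ring under the knob, same axis, 48 mm across, two opposite lugs 16 wide, flat ends 62 mm apart; 1 to 13 mm below point dial, so fingers astride the knob can take the lug ends. Rad, 0 (loose) to 1.2 (tight, stop), clockwise from above; the lugs' line stands 0.6 minus the value, counter-clockwise from the base's x. Friction 0.06 N m. It does not drag the knob
- glue: a white glue bottle, 52 mm across, 120 high, a bystander; origin at the centre of its underside
- reel: a dark reel of wire, 60 mm across, 52 high, a bystander; origin at the centre of its underside
- beaker: a clear plastic cup, 68 mm across, 90 high, a bystander; origin at the centre of its underside
There are look-alikes about, which are no part of the job. What is shaped like the part that bears old1_center but blue or red is not meant. Leave any pink or turquoise look-alike of the part that bears tray_in alone.

How it is judged:
By the outcome, as a careful person would: the job done as asked, in the order asked, and still so for the second after the job is handed in, with the robot touching nothing.
Of packA, packB, packC only 2 to 3 are there at a start; the rules pass over those that are not, and their reading is None.
Of old0, old1, old2 only 1 to 2 are there at a start; the rules pass over those that are not, and their reading is None.
At some moment in a run one of packA, packB, packC may be knocked a few centimetres aside while the robot is not near it.
Once in a run the grip may slacken for a moment while it holds something.
It also fails if it takes over 210 s, if anything falls off the work surface, if the arm or the gripper's body presses on something with over 40 N, if the wrist force passes 120 N, or if a joint passes its speed limit or range.

## Working session

There is one attempt and no reset: what is moved stays moved. The work goes in short steps, Python scripts to look and compute and a tool call to move; the robot and the scene stay as the last step left them, time stands still between calls to the robot, and variables do not carry over. Pictures are saved under pics/ and viewed, at most 14 in all, crops included, and the job is handed in when it is done.

Besides the shell and the picture viewer there is one more tool, called by a JSON object that holds its "name" and its "arguments", one argument or row to a line. carry_out: Moves the arm, as the interface text tells. Its arguments: {"type":"object","properties":{"motion":{"type":"array","items":{"type":"object","properties":{"claw":{"type":"number"},"tx":{"type":"number"},"ty":{"type":"number"},"tz":{"type":"number"},"ax":{"type":"number"},"ay":{"type":"number"},"az":{"type":"number"}}}}},"required":["motion"]}

```bash
mkdir -p pics; cat > h.py <<'E'
from plant import *
import numpy as np, cv2
from scipy.spatial.transform import Rotation as R
def rot(o): return R.from_euler('xyz',o,degrees=True).as_matrix()
def cam(name):
    s=read_state(); c=capture(name)
    if 'mount' in c:
        T=np.eye(4);T[:3,:3]=rot(s['ee_rot']);T[:3,3]=s['ee_pos'];T=T@np.array(c['mount'])
    else:
        T=np.eye(4);T[:3,:3]=rot(c['orientation']);T[:3,3]=c['xyz']
    c['T']=T; c['f']=240/np.tan(np.radians(c['fov_y'])/2); return c
def save(c,n): cv2.imwrite(f'pics/{n}.png',c['img'][:,:,::-1]); np.save(f'pics/{n}.npy',dict(c),allow_pickle=True)
def load(n): return np.load(f'pics/{n}.npy',allow_pickle=True).item()
def ray(c,uv):
    p=(np.atleast_2d(uv).astype(float)-[c['cx'],c['cy']])/c['f']; q=p.copy()
    for _ in range(30): q=p/(1+c['k1']*(q**2).sum(1,keepdims=True))
    d=np.c_[q,np.ones(len(q))]@c['T'][:3,:3].T
    return c['T'][:3,3],d
def onz(c,uv,z):
    o,d=ray(c,uv); return o+d*((z-o[2])/d[:,2])[:,None]
def proj(c,P):
    p=(np.atleast_2d(P)-c['T'][:3,3])@c['T'][:3,:3]; q=p[:,:2]/p[:,2:]
    return q*(1+c['k1']*(q**2).sum(1,keepdims=True))*c['f']+[c['cx'],c['cy']]
def tri(c1,u1,c2,u2):
    o1,d1=ray(c1,u1);o2,d2=ray(c2,u2);d1=d1[0]/np.linalg.norm(d1);d2=d2[0]/np.linalg.norm(d2)
    t=np.linalg.lstsq(np.c_[d1,-d2],o2-o1,rcond=None)[0]
    a=o1+d1*t[0];b=o2+d2*t[1]; return (a+b)/2,np.linalg.norm(a-b)
E
python3 - <<'E'
from h import *
for n in('scene','top','wrist'):
    c=cam(n);save(c,n+'0');print(n,c['f'],c['k1'],c['cx'],c['cy'],c['T'].round(3).tolist())
print(read_state())
E
```

```text
scene 607.8921039197722 0.0439651850980342 324.2566167127065 233.9189567251418 [[0.43, 0.722, -0.543, 1.342], [0.903, -0.35, 0.251, -0.464], [-0.009, -0.598, -0.802, 1.217], [0.0, 0.0, 0.0, 1.0]]
top 525.270618488696 -0.10732763902422346 328.01998627153216 251.58731337799912 [[-0.025, -0.994, 0.11, 0.438], [-1.0, 0.024, -0.01, -0.091], [0.007, -0.11, -0.994, 1.173], [0.0, 0.0, 0.0, 1.0]]
wrist 426.5820211137571 -0.07818711518418946 326.56660324779256 238.96024112265007 [[0.325, -0.91, -0.257, 0.268], [-0.946, -0.313, -0.087, -0.569], [-0.001, 0.271, -0.963, 0.374], [0.0, 0.0, 0.0, 1.0]]
{'t': 0.15, 'q': array([-7.11279305e+01,  2.02559150e+01,  9.36178486e+01,  1.93156297e-03,
        6.61895020e+01, -1.37643011e-01]), 'joint_velocities': array([-0.09356733, -0.03697655, -0.12803122,  0.00927624, -0.15946051,
       -0.00684294]), 'effort': array([ 4.00371073e-05, -6.05637145e+01, -3.42337310e+01,  2.52047198e-05,
        6.17245794e-03, -1.26836517e-05]), 'ee_pos': array([ 0.20349582, -0.59064628,  0.30331713]), 'ee_rot': array([-1.79936739e+02, -1.91827649e-03,  1.90089307e+01]), 'force': array([ 0.00034862, -0.27052395,  0.31095947]), 'wrist_torque': array([ 0.01786442, -0.03660467,  0.01688067]), 'grasp_force': 0.0, 'finger_gap': 1.0014330636469049}
```

View pics/scene0.png

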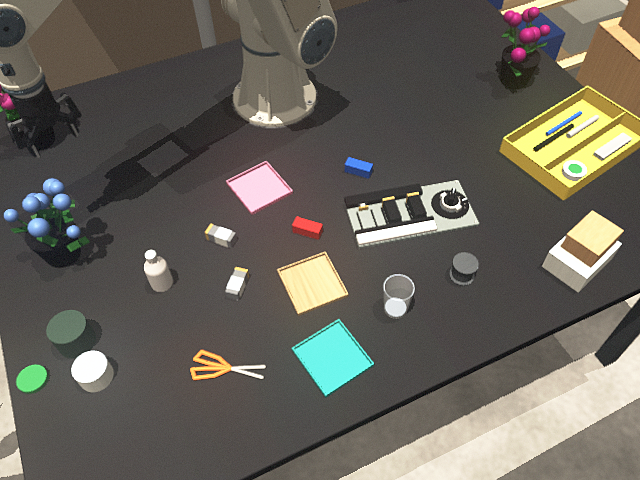

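View pics/top0.png

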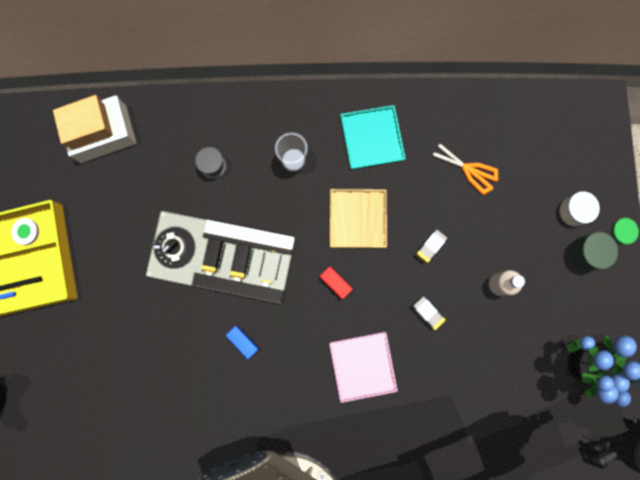

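The top view shows two black packs in the bays at (212,255) and (239,262), with the third bay empty at (265,268). The fresh packs are at (432,246) and (429,313), with brass at their lower ends. The wooden tray is at (358,218). The blue bar (242,342), red bar (336,283), pink tray (363,367) and turquoise tray (373,137) are look-alikes. I'll measure these roughly and confirm in one enlarged crop.

```bash
python3 - <<'E'
from h import *
c=load('top0')
for n,uv,z in [('corn1',(161,212),.012),('corn2',(294,237),.012),('corn3',(280,302),.012),('corn4',(147,278),.012),('old2',(213,253),.042),('old1',(240,260),.042),('bay0',(265,267),.012),('tray',(358,218),.006),('p1',(432,246),.03),('p1brass',(424,259),.025),('p2',(429,313),.03),('p2brass',(439,325),.025),('glue',(507,284),.05),('reel',(210,162),.05),('cup',(291,150),.05),('knob',(175,246),.05)]:
    print(n,onz(c,uv,z)[0].round(3))
i=c['img'][195:345,140:460]; cv2.imwrite('pics/crop1.png',cv2.resize(i,(800,375),interpolation=cv2.INTER_CUBIC)[:,:,::-1])
E
```

```text
corn1 [0.666 0.273 0.012]
corn2 [ 0.601 -0.027  0.012]
corn3 [0.457 0.006 0.012]
corn4 [0.517 0.304 0.012]
old2 [0.566 0.148 0.042]
old1 [0.549 0.089 0.042]
bay0 [0.535 0.038 0.012]
tray [ 0.642 -0.172  0.006]
p1 [ 0.571 -0.332  0.03 ]
p1brass [ 0.543 -0.314  0.025]
p2 [ 0.425 -0.319  0.03 ]
p2brass [ 0.398 -0.341  0.025]
glue [ 0.482 -0.489  0.05 ]
reel [0.767 0.154 0.05 ]
cup [ 0.79  -0.026  0.05 ]
knob [0.582 0.23  0.05 ]
```

View pics/crop1.png

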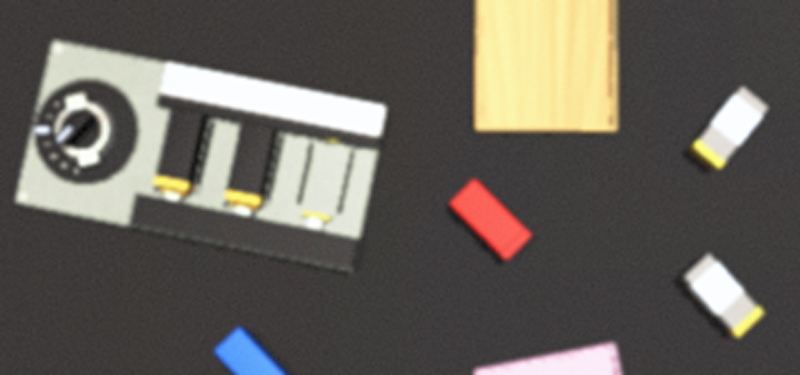

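The crop confirms all of it. The black packs are old2 (bay nearest the knob) and old1, bay0 is empty, and the two grey labelled packs and the natural wood tray are the ones meant. The base yaw is about -12°. Next I'll bring the wrist camera over the base.

```bash
cat >> h.py <<'E'
def plan(pos,rpy):
    """from the measured pose: total turn (tool axes), then total shift in the turned tool frame"""
    s=read_state(); A=rot(s['ee_rot']);B=rot(rpy)
    rv=R.from_matrix(A.T@B).as_rotvec(); d=B.T@(np.array(pos)-s['ee_pos'])
    nr=int(np.ceil(np.linalg.norm(rv)/.118)); nt=int(np.ceil(np.linalg.norm(d)/.038))
    print('t',round(s['t'],1),'turn',rv.round(3),'rows',nr,(rv/max(nr,1)).round(4),'| shift',d.round(4),'rows',nt,(d/max(nt,1)).round(4))
E
python3 -c "
from h import *
plan([.53,.12,.30],[180,0,-12])"
```

```text
t 0.1 turn [-0.001  0.     0.541] rows 5 [-2.000e-04  1.000e-04  1.082e-01] | shift [ 0.1716 -0.763   0.0033] rows 21 [ 0.0082 -0.0363  0.0002]
```

{"name": "carry_out", "arguments": {
  "motion": [
    {"az":0.108},
    {"az":0.108},
    {"az":0.108},
    {"az":0.108},
    {"az":0.108},
    {"tx":0.008,"ty":-0.036},
    {"tx":0.008,"ty":-0.036},
    {"tx":0.008,"ty":-0.036},
    {"tx":0.008,"ty":-0.036},
    {"tx":0.008,"ty":-0.036},
    {"tx":0.008,"ty":-0.036},
    {"tx":0.008,"ty":-0.036}
  ]
}}

```text
$.motion[0]: bad value
```

{"name": "carry_out", "arguments": {
  "motion": [
    {"tx":0.008,"ty":-0.036},
    {"tx":0.008,"ty":-0.036},
    {"tx":0.008,"ty":-0.036},
    {"tx":0.008,"ty":-0.036},
    {"tx":0.008,"ty":-0.036},
    {"tx":0.008,"ty":-0.036},
    {"tx":0.008,"ty":-0.036},
    {"tx":0.008,"ty":-0.036},
    {"tx":0.008,"ty":-0.036},
    {"tx":0.008,"ty":-0.036},
    {"tx":0.008,"ty":-0.036},
    {}
  ]
}}

```text
$.motion[0]: bad value
```

{"name": "carry_out", "arguments": {
  "motion": [
    {"tx":0.008,"ty":-0.036},
    {"tx":0.008,"ty":-0.036},
    {"tx":0.008,"ty":-0.036},
    {},
    {},
    {}
  ]
}}

```text
$.motion[0]: bad value
```

```bash
python3 -c "
from h import *
c=cam('wrist');save(c,'w1');s=read_state();print(s['ee_pos'],s['ee_rot'],s['t'],s['q'])"
```

```text
[ 0.20352279 -0.59070875  0.30345787] [-1.79953279e+02  8.23703568e-06  1.90112179e+01] 0.2 [-7.11266272e+01  2.02476694e+01  9.36110446e+01 -1.31866906e-04
  6.61880073e+01 -1.37791824e-01]
```

View pics/w1.png

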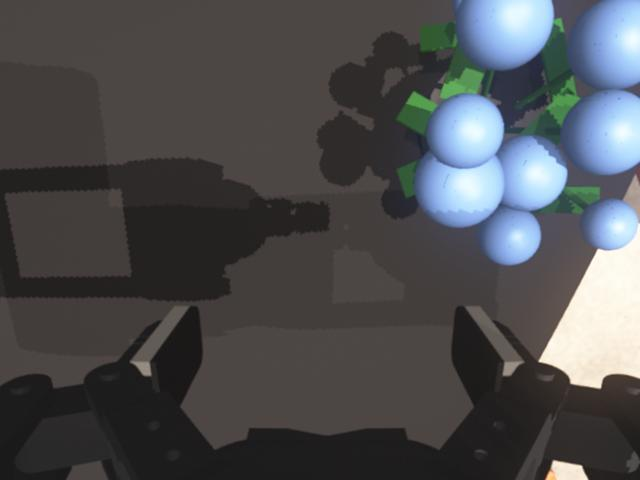

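The picture shows only a potted plant, because the arm did not move. The rows probably need all seven keys.

{"name": "carry_out", "arguments": {
  "motion": [
    {"tx":0,"ty":0,"tz":0,"ax":0,"ay":0,"az":0.108,"claw":0.085},
    {"tx":0,"ty":0,"tz":0,"ax":0,"ay":0,"az":0.108,"claw":0.085},
    {"tx":0,"ty":0,"tz":0,"ax":0,"ay":0,"az":0.108,"claw":0.085},
    {"tx":0,"ty":0,"tz":0,"ax":0,"ay":0,"az":0.108,"claw":0.085},
    {"tx":0,"ty":0,"tz":0,"ax":0,"ay":0,"az":0.108,"claw":0.085}
  ]
}}

```text
t: 0.62
ee_pos: [0.2036, -0.5908, 0.3036]
ee_rot: [-180.0, 0.0, -12.2]
force: [-1.0, -0.0, -0.4]
finger_gap: 0.998
grasp_force: 0.0
```

{"name": "carry_out", "arguments": {
  "motion": [
    {"tx":0.008,"ty":-0.036,"tz":0,"ax":0,"ay":0,"az":0,"claw":0.085},
    {"tx":0.008,"ty":-0.036,"tz":0,"ax":0,"ay":0,"az":0,"claw":0.085},
    {"tx":0.008,"ty":-0.036,"tz":0,"ax":0,"ay":0,"az":0,"claw":0.085},
    {"tx":0.008,"ty":-0.036,"tz":0,"ax":0,"ay":0,"az":0,"claw":0.085},
    {"tx":0.008,"ty":-0.036,"tz":0,"ax":0,"ay":0,"az":0,"claw":0.085},
    {"tx":0.008,"ty":-0.036,"tz":0,"ax":0,"ay":0,"az":0,"claw":0.085},
    {"tx":0.008,"ty":-0.036,"tz":0,"ax":0,"ay":0,"az":0,"claw":0.085},
    {"tx":0.008,"ty":-0.036,"tz":0,"ax":0,"ay":0,"az":0,"claw":0.085},
    {"tx":0.008,"ty":-0.036,"tz":0,"ax":0,"ay":0,"az":0,"claw":0.085},
    {"tx":0.008,"ty":-0.036,"tz":0,"ax":0,"ay":0,"az":0,"claw":0.085},
    {"tx":0.008,"ty":-0.036,"tz":0,"ax":0,"ay":0,"az":0,"claw":0.085},
    {"tx":0.008,"ty":-0.036,"tz":0,"ax":0,"ay":0,"az":0,"claw":0.085}
  ]
}}

```text
t: 1.62
ee_pos: [0.3871, -0.1864, 0.304]
ee_rot: [180.0, -0.0, -11.9]
force: [1.0, -1.0, -0.2]
finger_gap: 0.997
grasp_force: 0.0
```

{"name": "carry_out", "arguments": {
  "motion": [
    {"tx":0.008,"ty":-0.036,"tz":0,"ax":0,"ay":0,"az":0,"claw":0.085},
    {"tx":0.008,"ty":-0.036,"tz":0,"ax":0,"ay":0,"az":0,"claw":0.085},
    {"tx":0.008,"ty":-0.036,"tz":0,"ax":0,"ay":0,"az":0,"claw":0.085},
    {"tx":0.008,"ty":-0.036,"tz":0,"ax":0,"ay":0,"az":0,"claw":0.085},
    {"tx":0.008,"ty":-0.036,"tz":0,"ax":0,"ay":0,"az":0,"claw":0.085},
    {"tx":0.008,"ty":-0.036,"tz":0,"ax":0,"ay":0,"az":0,"claw":0.085},
    {"tx":0.008,"ty":-0.036,"tz":0,"ax":0,"ay":0,"az":0,"claw":0.085},
    {"tx":0.008,"ty":-0.036,"tz":0,"ax":0,"ay":0,"az":0,"claw":0.085},
    {"tx":0.008,"ty":-0.036,"tz":0,"ax":0,"ay":0,"az":0,"claw":0.085},
    {"tx":0,"ty":0,"tz":0,"ax":0,"ay":0,"az":0,"claw":0.085},
    {"tx":0,"ty":0,"tz":0,"ax":0,"ay":0,"az":0,"claw":0.085}
  ]
}}

```text
t: 2.53
ee_pos: [0.5245, 0.1156, 0.3035]
ee_rot: [180.0, 0.0, -11.8]
force: [0.1, -0.6, -0.7]
finger_gap: 0.996
grasp_force: 0.0
```

```bash
python3 -c "
from h import *
c=cam('wrist');save(c,'w1');s=read_state();print(s['ee_pos'],s['ee_rot'],s['t'],s['q'])"
```

```text
[0.52395826 0.11442628 0.30345808] [ 1.79961883e+02  4.99327554e-02 -1.18368432e+01] 2.5833 [ 1.21663571e+01  1.23918338e+01  1.04438827e+02 -1.62507070e-02
  6.32304606e+01  1.14010511e+02]
```

View pics/w1.png

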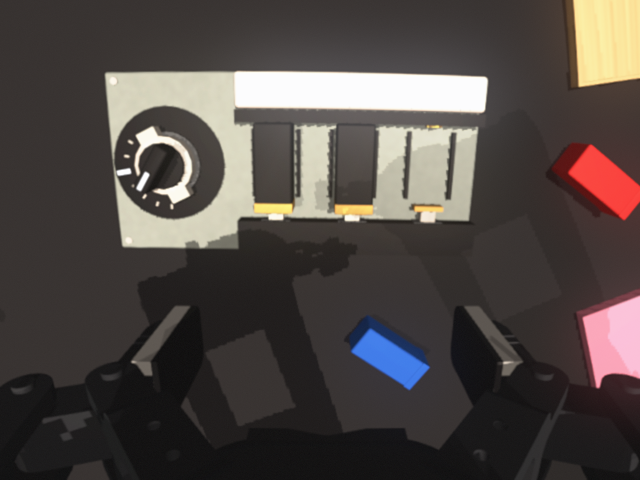

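The wrist view, with base +x up and +y left, shows old2 at (273,165) and old1 at (355,165) with brass caps at row 208. Bay0 is empty at (428,165), the knob is near (157,168), and the long mark is at (124,172). I'll take a second view from lower down for heights.

{"name": "carry_out", "arguments": {
  "motion": [
    {"tx":0.015,"ty":-0.005,"tz":0.03,"ax":0,"ay":0,"az":0,"claw":0.085},
    {"tx":0.015,"ty":-0.005,"tz":0.03,"ax":0,"ay":0,"az":0,"claw":0.085},
    {"tx":0.015,"ty":-0.005,"tz":0.03,"ax":0,"ay":0,"az":0,"claw":0.06},
    {"tx":0,"ty":0,"tz":0,"ax":0,"ay":0,"az":0,"claw":0.06},
    {"tx":0,"ty":0,"tz":0,"ax":0,"ay":0,"az":0,"claw":0.06},
    {"tx":0,"ty":0,"tz":0,"ax":0,"ay":0,"az":0,"claw":0.06}
  ]
}}

```text
t: 3.08
ee_pos: [0.5709, 0.1185, 0.2148]
ee_rot: [180.0, 0.0, -12.0]
force: [1.0, 0.2, -0.7]
finger_gap: 0.699
grasp_force: 0.0
```

```bash
python3 - <<'E'
from h import *
c=cam('wrist');save(c,'w2')
for n in('w1','w2'):
    c=load(n);hsv=cv2.cvtColor(c['img'],cv2.COLOR_RGB2HSV)
    m=cv2.inRange(hsv,(10,110,120),(30,255,255))
    k,l,st,ce=cv2.connectedComponentsWithStats(m)
    print(n,[(st[i,:].tolist(),ce[i].round(1).tolist()) for i in range(1,k) if st[i,4]>25])
    m=cv2.inRange(hsv,(0,0,190),(179,60,255)); k,l,st,ce=cv2.connectedComponentsWithStats(m)
    print('white',[(st[i,:].tolist(),ce[i].round(1).tolist()) for i in range(1,k) if st[i,4]>25 and st[i,1]<300])
E
```

```text
w1 [([573, 0, 67, 87, 232], [588.7, 58.1]), ([254, 203, 40, 11, 393], [273.3, 207.6]), ([334, 204, 39, 11, 398], [353.1, 208.9]), ([414, 205, 29, 7, 183], [427.8, 207.9])]
white [([106, 71, 382, 176, 21410], [260.8, 126.8]), ([288, 125, 54, 92, 2181], [313.1, 169.4]), ([135, 127, 57, 76, 1172], [166.2, 161.9]), ([378, 126, 99, 92, 5850], [425.7, 165.1]), ([117, 169, 14, 6, 68], [123.4, 171.6]), ([137, 172, 12, 19, 100], [142.4, 181.0]), ([374, 189, 9, 21, 66], [378.3, 199.9]), ([362, 212, 21, 6, 61], [373.1, 215.7]), ([421, 212, 17, 10, 148], [428.1, 216.4]), ([345, 215, 15, 6, 82], [351.4, 217.6]), ([608, 298, 32, 74, 1668], [626.5, 331.3])]
w2 [([455, 298, 36, 7, 223], [471.8, 300.7]), ([254, 303, 48, 11, 507], [278.0, 307.8]), ([356, 303, 50, 13, 551], [380.9, 309.1])]
white [([219, 134, 333, 49, 14478], [386.3, 157.7]), ([66, 136, 12, 13, 102], [71.8, 142.0]), ([195, 186, 13, 25, 127], [201.3, 195.9]), ([72, 190, 9, 6, 31], [76.5, 192.5]), ([103, 204, 71, 66, 1155], [136.3, 229.2]), ([83, 250, 16, 8, 88], [90.5, 253.6]), ([103, 269, 14, 21, 133], [109.7, 279.2]), ([130, 272, 34, 24, 338], [152.6, 283.7]), ([485, 278, 5, 7, 29], [487.3, 281.3])]
```

View pics/w2.png

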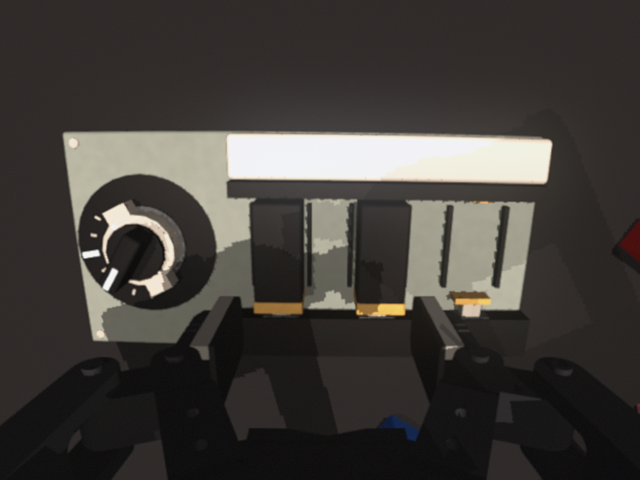

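The second view shows the same layout nearer: old2 at (277,255), old1 at (383,257), bay0 at (473,250), knob near (138,253), pointer tip (110,279) and long mark (90,254).

```bash
python3 - <<'E'
from h import *
a,b=load('w1'),load('w2')
for n,u,v in [('old2 brass edge mid',(273.5,213.5),(278,314)),('old1 brass edge',(353.5,214.5),(381,315.5)),('old2 plainL',(253.5,123.5),(251,199)),('old2 plainR',(294.5,123),(303.5,199)),('old1 plainL',(336,124),(357.5,200)),('old1 plainR',(376.5,124),(410,201)),
 ('barTL',(235,72),(228,135)),('barTR',(487,77),(550,140)),('screw1',(113,81),(72.5,142.5)),('screw2',(128,241),(100,334)),('mark',(123.4,171.6),(90.5,253.6)),('ptr',(142.4,181),(109.7,279.2)),('bay0 plate',(428,208),(472.5,300.5))]:
    p,e=tri(a,u,b,v);print(n,p.round(4),'gap mm',round(e*1e3,1))
E
```

```text
old2 brass edge mid [0.5287 0.1576 0.0411] gap mm 0.7
old1 brass edge [0.5152 0.0949 0.0431] gap mm 0.0
old2 plainL [0.6003 0.1592 0.0231] gap mm 1.0
old2 plainR [0.5937 0.1269 0.0245] gap mm 1.1
old1 plainL [0.5861 0.0946 0.0239] gap mm 0.6
old1 plainR [0.5797 0.0633 0.0281] gap mm 0.5
barTL [0.6413 0.1631 0.0246] gap mm 0.0
barTR [ 0.5981 -0.0309  0.0195] gap mm 0.8
screw1 [0.6595 0.2661 0.0124] gap mm 0.8
screw2 [0.5258 0.2973 0.0111] gap mm 0.1
mark [0.5861 0.2801 0.0132] gap mm 0.2
ptr [0.5767 0.247  0.0552] gap mm 0.2
bay0 plate [0.504  0.0325 0.0256] gap mm 0.1
```

```bash
python3 - <<'E'
from h import *
plan([.563,.150,.099],[180,0,-12.5])
a,b=load('w1'),load('w2')
print(tri(a,(163,165),b,(137.5,250.5)))
print(onz(b,(146.5,241.5),.0125))
p=np.array([.5629,.15]);y=np.array([.2164,.976]);print('ptr rel bay2',y@(np.array([.5767,.247])-p))
E
```

```text
t 3.1 turn [-0.001 -0.001  0.009] rows 1 [-0.0005 -0.0013  0.0092] | shift [-0.0148 -0.0287  0.1166] rows 4 [-0.0037 -0.0072  0.0291]
(array([0.58431661, 0.23861814, 0.02808313]), np.float64(0.000524154168075774))
[[0.58599008 0.23882501 0.0125    ]]
ptr rel bay2 0.09765832
```

{"name": "carry_out", "arguments": {
  "motion": [
    {"tx":-0.0148,"ty":-0.0287,"tz":0,"ax":0,"ay":0,"az":0.009,"claw":0.056},
    {"tx":0,"ty":0,"tz":0.035,"ax":0,"ay":0,"az":0,"claw":0.056},
    {"tx":0,"ty":0,"tz":0.035,"ax":0,"ay":0,"az":0,"claw":0.056},
    {"tx":0,"ty":0,"tz":0.0266,"ax":0,"ay":0,"az":0,"claw":0.056},
    {"tx":0,"ty":0,"tz":0.02,"ax":0,"ay":0,"az":0,"claw":0.056},
    {"tx":0,"ty":0,"tz":0,"ax":0,"ay":0,"az":0,"claw":0.056},
    {"tx":0,"ty":0,"tz":0,"ax":0,"ay":0,"az":0,"claw":0.02},
    {"tx":0,"ty":0,"tz":0,"ax":0,"ay":0,"az":0,"claw":0.02},
    {"tx":0,"ty":0,"tz":0,"ax":0,"ay":0,"az":0,"claw":0.02},
    {"tx":0,"ty":0,"tz":0,"ax":0,"ay":0,"az":0,"claw":0.02},
    {"tx":0,"ty":0,"tz":0,"ax":0,"ay":0,"az":0,"claw":0.02}
  ]
}}

```text
t: 4.05
ee_pos: [0.564, 0.1507, 0.1]
ee_rot: [-179.9, -0.2, -12.5]
force: [-1.7, -1.6, 7.5]
finger_gap: 0.332
grasp_force: 60.6
```

{"name": "carry_out", "arguments": {
  "motion": [
    {"tx":0,"ty":0,"tz":-0.02,"ax":0,"ay":0,"az":0,"claw":0.02},
    {"tx":0,"ty":0,"tz":-0.03,"ax":0,"ay":0,"az":0,"claw":0.02},
    {"tx":0,"ty":0,"tz":-0.035,"ax":0,"ay":0,"az":0,"claw":0.02},
    {"tx":0,"ty":0,"tz":-0.025,"ax":0,"ay":0,"az":0,"claw":0.02},
    {"tx":0,"ty":0,"tz":0,"ax":0,"ay":0,"az":0,"claw":0.02}
  ]
}}

```text
t: 4.47
ee_pos: [0.566, 0.1513, 0.2147]
ee_rot: [-179.7, -0.6, -12.5]
force: [1.6, 0.5, -0.1]
finger_gap: 0.336
grasp_force: 60.1
```

```bash
python3 - <<'E'
from h import *
a,b=load('top0'),load('scene0'); P=[]
for c,x0,y0,x1,y1 in((a,315,175,400,260),(b,265,240,360,320)):
    m=cv2.inRange(cv2.cvtColor(c['img'],cv2.COLOR_RGB2HSV),(8,60,120),(28,200,255));k=np.zeros_like(m);k[y0:y1,x0:x1]=m[y0:y1,x0:x1]
    cs,_=cv2.findContours(k,0,2);q=max(cs,key=cv2.contourArea);r=cv2.minAreaRect(q);print(r,cv2.contourArea(q))
    ap=cv2.approxPolyDP(cv2.convexHull(q),6,True)[:,0];print(ap.tolist());w=onz(c,ap,.012);print(w.round(4).tolist(),w.mean(0))
s=read_state();print(s['finger_gap'],s['grasp_force'])
E
```

```text
((357.9999694824219, 217.49998474121094), (57.99999237060547, 58.99999237060547), -0.0) 3312.0
[[330, 189], [386, 190], [386, 247], [329, 245]]
[[0.7084, -0.1105, 0.012], [0.7033, -0.2371, 0.012], [0.5735, -0.2321, 0.012], [0.581, -0.105, 0.012]] [ 0.64156913 -0.17116939  0.012     ]
((312.1828308105469, 281.42047119140625), (51.874271392822266, 56.22039031982422), 66.50143432617188) 2593.5
[[325, 251], [347, 294], [297, 313], [277, 269]]
[[0.5741, -0.1081, 0.012], [0.7052, -0.1146, 0.012], [0.7006, -0.2384, 0.012], [0.5715, -0.233, 0.012]] [ 0.63784424 -0.1734982   0.012     ]
0.33555525343502646 60.07412552833557
```

```bash
python3 -c "
from h import *
plan([.640,-.203,.21],[180,0,-2])"
```

```text
t 4.5 turn [-0.004 -0.01  -0.182] rows 2 [-0.0021 -0.0052 -0.0912] | shift [0.0864 0.3515 0.0047] rows 10 [0.0086 0.0351 0.0005]
```

{"name": "carry_out", "arguments": {
  "motion": [
    {"tx":0,"ty":0,"tz":0,"ax":0,"ay":0,"az":-0.091,"claw":0.02},
    {"tx":0,"ty":0,"tz":0,"ax":0,"ay":0,"az":-0.091,"claw":0.02},
    {"tx":0.0086,"ty":0.0351,"tz":0,"ax":0,"ay":0,"az":0,"claw":0.02},
    {"tx":0.0086,"ty":0.0351,"tz":0,"ax":0,"ay":0,"az":0,"claw":0.02},
    {"tx":0.0086,"ty":0.0351,"tz":0,"ax":0,"ay":0,"az":0,"claw":0.02},
    {"tx":0.0086,"ty":0.0351,"tz":0,"ax":0,"ay":0,"az":0,"claw":0.02},
    {"tx":0.0086,"ty":0.0351,"tz":0,"ax":0,"ay":0,"az":0,"claw":0.02},
    {"tx":0.0086,"ty":0.0351,"tz":0,"ax":0,"ay":0,"az":0,"claw":0.02},
    {"tx":0.0086,"ty":0.0351,"tz":0,"ax":0,"ay":0,"az":0,"claw":0.02},
    {"tx":0.0086,"ty":0.0351,"tz":0,"ax":0,"ay":0,"az":0,"claw":0.02},
    {"tx":0.0086,"ty":0.0351,"tz":0,"ax":0,"ay":0,"az":0,"claw":0.02},
    {"tx":0.0086,"ty":0.0351,"tz":0,"ax":0,"ay":0,"az":0,"claw":0.02}
  ]
}}

```text
t: 5.47
ee_pos: [0.6365, -0.2052, 0.2082]
ee_rot: [180.0, -0.1, -2.0]
force: [0.6, 0.1, -0.9]
finger_gap: 0.331
grasp_force: 60.0
```

{"name": "carry_out", "arguments": {
  "motion": [
    {"tx":0,"ty":0,"tz":0,"ax":0,"ay":0,"az":0,"claw":0.02},
    {"tx":0,"ty":0,"tz":0.035,"ax":0,"ay":0,"az":0,"claw":0.02},
    {"tx":0,"ty":0,"tz":0.035,"ax":0,"ay":0,"az":0,"claw":0.02},
    {"tx":0,"ty":0,"tz":0.027,"ax":0,"ay":0,"az":0,"claw":0.02},
    {"tx":0,"ty":0,"tz":0.018,"ax":0,"ay":0,"az":0,"claw":0.02},
    {"tx":0,"ty":0,"tz":0.003,"ax":0,"ay":0,"az":0,"claw":0.02},
    {"tx":0,"ty":0,"tz":0,"ax":0,"ay":0,"az":0,"claw":0.02},
    {"tx":0,"ty":0,"tz":0,"ax":0,"ay":0,"az":0,"claw":0.02}
  ]
}}

```text
t: 6.13
ee_pos: [0.6364, -0.2032, 0.0897]
ee_rot: [180.0, -0.0, -2.0]
force: [-0.1, 0.7, -1.7]
finger_gap: 0.334
grasp_force: 65.2
```

{"name": "carry_out", "arguments": {
  "motion": [
    {"tx":0,"ty":0,"tz":0,"ax":0,"ay":0,"az":0,"claw":0.05},
    {"tx":0,"ty":0,"tz":0,"ax":0,"ay":0,"az":0,"claw":0.05},
    {"tx":0,"ty":0,"tz":0,"ax":0,"ay":0,"az":0,"claw":0.05},
    {"tx":0,"ty":0,"tz":-0.03,"ax":0,"ay":0,"az":0,"claw":0.05},
    {"tx":0,"ty":0,"tz":-0.03,"ax":0,"ay":0,"az":0,"claw":0.05},
    {"tx":0,"ty":0,"tz":-0.03,"ax":0,"ay":0,"az":0,"claw":0.05},
    {"tx":0,"ty":0,"tz":-0.03,"ax":0,"ay":0,"az":0,"claw":0.05},
    {"tx":0,"ty":0,"tz":0,"ax":0,"ay":0,"az":0,"claw":0.05}
  ]
}}

```text
t: 6.8
ee_pos: [0.6394, -0.2042, 0.2163]
ee_rot: [179.8, -0.5, -2.0]
force: [0.8, -0.4, 0.3]
finger_gap: 0.585
grasp_force: 0.0
```

```bash
python3 -c "
from h import *
save(cam('wrist'),'w3')
plan([.5493,.0873,.210],[180,0,-12.5])"
```

```text
t 6.8 turn [ 0.001 -0.007  0.183] rows 2 [ 0.0006 -0.0035  0.0914] | shift [-0.15   -0.265   0.0035] rows 9 [-0.0167 -0.0294  0.0004]
```

{"name": "carry_out", "arguments": {
  "motion": [
    {"tx":0,"ty":0,"tz":0,"ax":0,"ay":0,"az":0.0915,"claw":0.05},
    {"tx":0,"ty":0,"tz":0,"ax":0,"ay":0,"az":0.0915,"claw":0.05},
    {"tx":-0.0167,"ty":-0.0294,"tz":0.0004,"ax":0,"ay":0,"az":0,"claw":0.05},
    {"tx":-0.0167,"ty":-0.0294,"tz":0.0004,"ax":0,"ay":0,"az":0,"claw":0.05},
    {"tx":-0.0167,"ty":-0.0294,"tz":0.0004,"ax":0,"ay":0,"az":0,"claw":0.05},
    {"tx":-0.0167,"ty":-0.0294,"tz":0.0004,"ax":0,"ay":0,"az":0,"claw":0.05},
    {"tx":-0.0167,"ty":-0.0294,"tz":0.0004,"ax":0,"ay":0,"az":0,"claw":0.05},
    {"tx":-0.0167,"ty":-0.0294,"tz":0.0004,"ax":0,"ay":0,"az":0,"claw":0.05},
    {"tx":-0.0167,"ty":-0.0294,"tz":0.0004,"ax":0,"ay":0,"az":0,"claw":0.05},
    {"tx":-0.0167,"ty":-0.0294,"tz":0.0004,"ax":0,"ay":0,"az":0,"claw":0.05},
    {"tx":-0.0167,"ty":-0.0294,"tz":0.0004,"ax":0,"ay":0,"az":0,"claw":0.05},
    {"tx":0,"ty":0,"tz":0,"ax":0,"ay":0,"az":0,"claw":0.05}
  ]
}}

```text
t: 7.85
ee_pos: [0.5445, 0.0918, 0.2046]
ee_rot: [-180.0, 0.2, -12.3]
force: [-1.2, -0.1, -0.4]
finger_gap: 0.581
grasp_force: 0.0
```

```bash
python3 -c "
from h import *
plan([.5493,.0873,.099],[180,0,-12.5])"
```

```text
t 7.8 turn [-0.001  0.003  0.003] rows 1 [-0.0005  0.0028  0.0026] | shift [0.0056 0.0034 0.1056] rows 3 [0.0019 0.0011 0.0352]
```

{"name": "carry_out", "arguments": {
  "motion": [
    {"tx":0,"ty":0,"tz":0.03,"ax":0,"ay":0,"az":0,"claw":0.05},
    {"tx":0,"ty":0,"tz":0.02,"ax":0,"ay":0,"az":0,"claw":0.05},
    {"tx":0,"ty":0,"tz":0,"ax":0,"ay":0,"az":0,"claw":0.05},
    {"tx":0,"ty":0,"tz":0,"ax":0,"ay":0,"az":0,"claw":0.05},
    {"tx":0,"ty":0,"tz":0,"ax":0,"ay":0,"az":0,"claw":0.05},
    {"tx":0,"ty":0,"tz":0,"ax":0,"ay":0,"az":0,"claw":0.05},
    {"tx":0,"ty":0,"tz":0,"ax":0,"ay":0,"az":0,"claw":0.05}
  ]
}}

```text
t: 8.43
ee_pos: [0.5477, 0.0874, 0.1568]
ee_rot: [-180.0, -0.1, -12.5]
force: [0.2, 0.8, 0.3]
finger_gap: 0.586
grasp_force: 0.0
```

```bash
python3 -c "
from h import *
plan([.5493,.0873,.099],[180,0,-12.5])"
```

```text
t 8.4 turn [-0.001 -0.002 -0.   ] rows 1 [-0.0007 -0.0018 -0.0005] | shift [ 0.0016 -0.0002  0.0578] rows 2 [ 0.0008 -0.0001  0.0289]
```

Settling matters, so I'll allow about 0.4 s before reading poses.

{"name": "carry_out", "arguments": {
  "motion": [
    {"tx":0.0015,"ty":0,"tz":0.025,"ax":0,"ay":0,"az":0,"claw":0.05},
    {"tx":0,"ty":0,"tz":0.02,"ax":0,"ay":0,"az":0,"claw":0.05},
    {"tx":0,"ty":0,"tz":0.012,"ax":0,"ay":0,"az":0,"claw":0.05},
    {"tx":0,"ty":0,"tz":0,"ax":0,"ay":0,"az":0,"claw":0.05},
    {"tx":0,"ty":0,"tz":0,"ax":0,"ay":0,"az":0,"claw":0.02},
    {"tx":0,"ty":0,"tz":0,"ax":0,"ay":0,"az":0,"claw":0.02},
    {"tx":0,"ty":0,"tz":0,"ax":0,"ay":0,"az":0,"claw":0.02},
    {"tx":0,"ty":0,"tz":0,"ax":0,"ay":0,"az":0,"claw":0.02},
    {"tx":0,"ty":0,"tz":0,"ax":0,"ay":0,"az":0,"claw":0.02},
    {"tx":0,"ty":0,"tz":0,"ax":0,"ay":0,"az":0,"claw":0.02}
  ]
}}

```text
t: 9.27
ee_pos: [0.5489, 0.0877, 0.0999]
ee_rot: [-179.9, -0.1, -12.5]
force: [-2.5, 4.7, 7.0]
finger_gap: 0.334
grasp_force: 60.8
```

{"name": "carry_out", "arguments": {
  "motion": [
    {"tx":0,"ty":0,"tz":-0.02,"ax":0,"ay":0,"az":0,"claw":0.02},
    {"tx":0,"ty":0,"tz":-0.03,"ax":0,"ay":0,"az":0,"claw":0.02},
    {"tx":0,"ty":0,"tz":-0.035,"ax":0,"ay":0,"az":0,"claw":0.02},
    {"tx":0,"ty":0,"tz":-0.025,"ax":0,"ay":0,"az":0,"claw":0.02},
    {"tx":0,"ty":0,"tz":0,"ax":0,"ay":0,"az":-0.0915,"claw":0.02},
    {"tx":0,"ty":0,"tz":0,"ax":0,"ay":0,"az":-0.0915,"claw":0.02},
    {"tx":0,"ty":0,"tz":0,"ax":0,"ay":0,"az":0,"claw":0.02},
    {"tx":0,"ty":0,"tz":0,"ax":0,"ay":0,"az":0,"claw":0.02},
    {"tx":0,"ty":0,"tz":0,"ax":0,"ay":0,"az":0,"claw":0.02}
  ]
}}

```text
t: 10.02
ee_pos: [0.5483, 0.0871, 0.2086]
ee_rot: [180.0, 0.0, -2.2]
force: [0.0, 0.6, -1.5]
finger_gap: 0.336
grasp_force: 60.3
```

```bash
python3 -c "
from h import *
plan([.640,-.138,.21],[180,0,-2])"
```

```text
t 10.0 turn [ 0.     0.    -0.003] rows 1 [ 0.0002  0.0002 -0.0032] | shift [ 0.0995  0.2218 -0.0014] rows 7 [ 0.0142  0.0317 -0.0002]
```

{"name": "carry_out", "arguments": {
  "motion": [
    {"tx":0.0142,"ty":0.0317,"tz":0,"ax":0,"ay":0,"az":0,"claw":0.02},
    {"tx":0.0142,"ty":0.0317,"tz":0,"ax":0,"ay":0,"az":0,"claw":0.02},
    {"tx":0.0142,"ty":0.0317,"tz":0,"ax":0,"ay":0,"az":0,"claw":0.02},
    {"tx":0.0142,"ty":0.0317,"tz":0,"ax":0,"ay":0,"az":0,"claw":0.02},
    {"tx":0.0142,"ty":0.0317,"tz":0,"ax":0,"ay":0,"az":0,"claw":0.02},
    {"tx":0.0142,"ty":0.0317,"tz":0,"ax":0,"ay":0,"az":0,"claw":0.02},
    {"tx":0.0142,"ty":0.0317,"tz":0,"ax":0,"ay":0,"az":0,"claw":0.02},
    {"tx":0,"ty":0,"tz":0,"ax":0,"ay":0,"az":0,"claw":0.02},
    {"tx":0,"ty":0,"tz":0.035,"ax":0,"ay":0,"az":0,"claw":0.02},
    {"tx":0,"ty":0,"tz":0.035,"ax":0,"ay":0,"az":0,"claw":0.02},
    {"tx":0,"ty":0,"tz":0.027,"ax":0,"ay":0,"az":0,"claw":0.02},
    {"tx":0,"ty":0,"tz":0,"ax":0,"ay":0,"az":0,"claw":0.02}
  ]
}}

```text
t: 11.02
ee_pos: [0.6362, -0.1372, 0.1056]
ee_rot: [-179.9, 0.6, -2.1]
force: [-0.8, 0.9, -1.5]
finger_gap: 0.333
grasp_force: 60.2
```

{"name": "carry_out", "arguments": {
  "motion": [
    {"tx":0,"ty":0,"tz":0.012,"ax":0,"ay":0,"az":0,"claw":0.02},
    {"tx":0,"ty":0,"tz":0.008,"ax":0,"ay":0,"az":0,"claw":0.02},
    {"tx":0,"ty":0,"tz":0,"ax":0,"ay":0,"az":0,"claw":0.02},
    {"tx":0,"ty":0,"tz":0,"ax":0,"ay":0,"az":0,"claw":0.02},
    {"tx":0,"ty":0,"tz":0,"ax":0,"ay":0,"az":0,"claw":0.05},
    {"tx":0,"ty":0,"tz":0,"ax":0,"ay":0,"az":0,"claw":0.05},
    {"tx":0,"ty":0,"tz":0,"ax":0,"ay":0,"az":0,"claw":0.05},
    {"tx":0,"ty":0,"tz":0,"ax":0,"ay":0,"az":0,"claw":0.05}
  ]
}}

```text
t: 11.68
ee_pos: [0.6403, -0.138, 0.0924]
ee_rot: [180.0, -0.1, -2.0]
force: [-0.3, -0.1, -0.1]
finger_gap: 0.585
grasp_force: 0.0
```

{"name": "carry_out", "arguments": {
  "motion": [
    {"tx":0,"ty":0,"tz":-0.03,"ax":0,"ay":0,"az":0,"claw":0.05},
    {"tx":0,"ty":0,"tz":-0.035,"ax":0,"ay":0,"az":0,"claw":0.05},
    {"tx":0,"ty":0,"tz":-0.035,"ax":0,"ay":0,"az":0,"claw":0.05},
    {"tx":0,"ty":0,"tz":-0.02,"ax":0,"ay":0,"az":0,"claw":0.05},
    {"tx":0,"ty":0,"tz":0,"ax":0,"ay":0,"az":0,"claw":0.05},
    {"tx":0,"ty":0,"tz":0,"ax":0,"ay":0,"az":0,"claw":0.05},
    {"tx":0,"ty":0,"tz":0,"ax":0,"ay":0,"az":0,"claw":0.05},
    {"tx":0,"ty":0,"tz":0,"ax":0,"ay":0,"az":0,"claw":0.05}
  ]
}}

```text
t: 12.35
ee_pos: [0.6391, -0.1378, 0.2101]
ee_rot: [-180.0, 0.1, -2.0]
force: [-0.3, 0.1, -0.8]
finger_gap: 0.583
grasp_force: 0.0
```

```bash
python3 - <<'E'
from h import *
c=cam('top');save(c,'t2')
i=c['img'][185:335,300:460]; cv2.imwrite('pics/t2crop.png',cv2.resize(i,(640,600),interpolation=cv2.INTER_CUBIC)[:,:,::-1])
plan([.52,-.32,.25],[180,0,0])
E
```

```text
t 12.4 turn [-0.001  0.002 -0.035] rows 1 [-0.0005  0.0025 -0.0353] | shift [-0.1192  0.1822 -0.0399] rows 6 [-0.0199  0.0304 -0.0067]
```

View pics/t2crop.png

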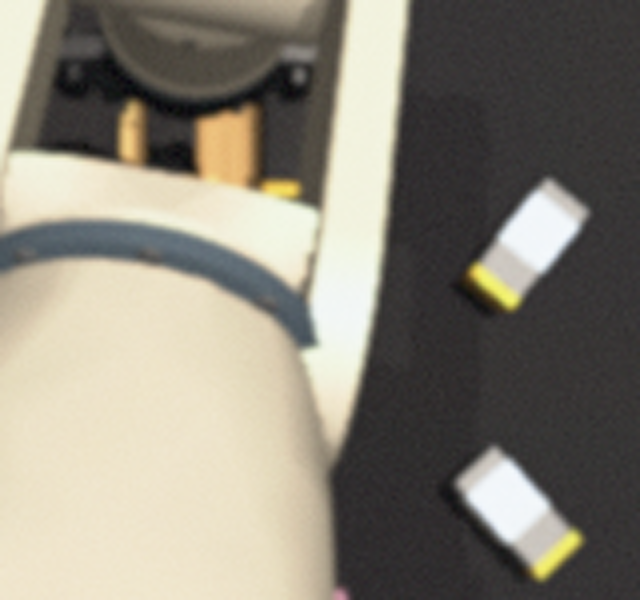

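The arm hides the tray in this crop. Both fresh packs are where they were, at crop (528,243) and (518,512). I'll go over them.

{"name": "carry_out", "arguments": {
  "motion": [
    {"tx":-0.02,"ty":0.0304,"tz":-0.0067,"ax":0,"ay":0,"az":-0.035,"claw":0.05},
    {"tx":-0.02,"ty":0.0304,"tz":-0.0067,"ax":0,"ay":0,"az":0,"claw":0.05},
    {"tx":-0.02,"ty":0.0304,"tz":-0.0067,"ax":0,"ay":0,"az":0,"claw":0.05},
    {"tx":-0.02,"ty":0.0304,"tz":-0.0067,"ax":0,"ay":0,"az":0,"claw":0.05},
    {"tx":-0.02,"ty":0.0304,"tz":-0.0067,"ax":0,"ay":0,"az":0,"claw":0.05},
    {"tx":-0.02,"ty":0.0304,"tz":-0.0067,"ax":0,"ay":0,"az":0,"claw":0.05},
    {"tx":0,"ty":0,"tz":0,"ax":0,"ay":0,"az":0,"claw":0.05},
    {"tx":0,"ty":0,"tz":0,"ax":0,"ay":0,"az":0,"claw":0.05},
    {"tx":0,"ty":0,"tz":0,"ax":0,"ay":0,"az":0,"claw":0.05},
    {"tx":0,"ty":0,"tz":0,"ax":0,"ay":0,"az":0,"claw":0.05}
  ]
}}

```text
t: 13.23
ee_pos: [0.5191, -0.3186, 0.251]
ee_rot: [-179.9, 0.1, 0.0]
force: [0.6, 0.9, -0.7]
finger_gap: 0.585
grasp_force: 0.0
```

```bash
python3 -c "
from h import *
save(cam('wrist'),'w4')"
```

```text
(no output)
```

View pics/w4.png

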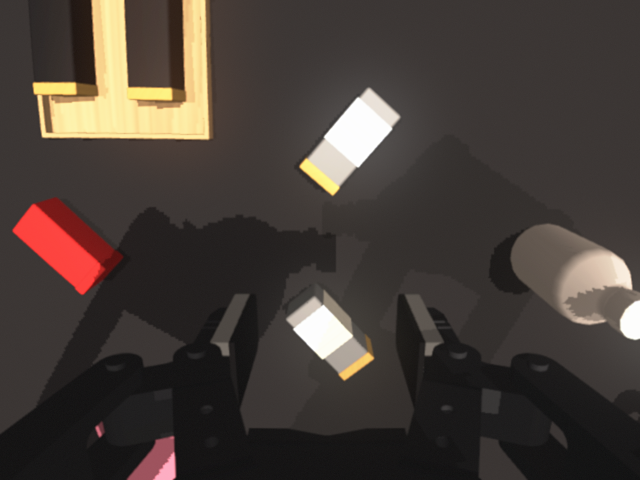

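Both spent packs lie in the wooden tray at the top left. Fresh p1 is at (350,140) with brass at (320,177). Fresh p2 is at (330,332) with brass at (357,361).

```bash
python3 - <<'E'
from h import *
c=load('w4');t=load('t2');img=c['img'];hsv=cv2.cvtColor(img,cv2.COLOR_RGB2HSV)
for n,(x0,y0,x1,y1) in {'p1':(285,75,415,205),'p2':(280,275,385,390)}.items():
    m=np.zeros((480,640),np.uint8); g=hsv[y0:y1,x0:x1]
    m[y0:y1,x0:x1]=((g[...,2]>110)*255).astype(np.uint8)
    cs,_=cv2.findContours(m,0,2);q=max(cs,key=cv2.contourArea);W=onz(c,q[:,0].astype(float),.030)
    r=cv2.minAreaRect((W[:,:2]*1e3).astype(np.float32)); print(n,r)
    b=np.zeros((480,640),np.uint8); b[y0:y1,x0:x1]=cv2.inRange(g,(12,110,110),(32,255,255))
    M=cv2.moments(b,True);uv=(M['m10']/M['m00'],M['m01']/M['m00']);print('brass px',uv,onz(c,uv,.03).round(4))
# heights from two views
for n,u,v in [('p1 label centre',(358,133),(300+535/4,185+235/4)),('p2 label centre',(323,330),(300+505/4,185+502/4))]:
    print(n,tri(c,u,t,v))
E
```

```text
p1 ((572.42919921875, -334.1893005371094), (32.02396774291992, 70.5545883178711), 48.91191482543945)
brass px (318.2074363992172, 176.97651663405088) [[ 0.5489 -0.3133  0.03  ]]
p2 ((427.4796142578125, -324.0716857910156), (71.1861343383789, 39.512596130371094), 40.02084732055664)
brass px (358.02764976958525, 362.98387096774195) [[ 0.4045 -0.3435  0.03  ]]
p1 label centre (array([ 0.57819326, -0.34090818,  0.00944691]), np.float64(0.0013872767384790362))
p2 label centre (array([ 0.42984504, -0.31528748,  0.02278582]), np.float64(0.0019594113597984643))
```

```bash
python3 -c "
from h import *
plan([.5724,-.334,.15],[180,0,-41.2])"
```

```text
t 13.3 turn [-0.     0.001  0.72 ] rows 7 [-1.000e-04  2.000e-04  1.029e-01] | shift [ 0.0502 -0.0233  0.1011] rows 4 [ 0.0125 -0.0058  0.0253]
```

{"name": "carry_out", "arguments": {
  "motion": [
    {"tx":0,"ty":0,"tz":0,"ax":0,"ay":0,"az":0.103,"claw":0.056},
    {"tx":0,"ty":0,"tz":0,"ax":0,"ay":0,"az":0.103,"claw":0.056},
    {"tx":0,"ty":0,"tz":0,"ax":0,"ay":0,"az":0.103,"claw":0.056},
    {"tx":0,"ty":0,"tz":0,"ax":0,"ay":0,"az":0.103,"claw":0.056},
    {"tx":0,"ty":0,"tz":0,"ax":0,"ay":0,"az":0.103,"claw":0.056},
    {"tx":0,"ty":0,"tz":0,"ax":0,"ay":0,"az":0.103,"claw":0.056},
    {"tx":0,"ty":0,"tz":0,"ax":0,"ay":0,"az":0.102,"claw":0.056},
    {"tx":0.025,"ty":-0.0117,"tz":0.025,"ax":0,"ay":0,"az":0,"claw":0.056},
    {"tx":0.0252,"ty":-0.0117,"tz":0.025,"ax":0,"ay":0,"az":0,"claw":0.056}
  ]
}}

```text
t: 14.03
ee_pos: [0.5736, -0.3345, 0.2028]
ee_rot: [-180.0, -0.2, -41.2]
force: [0.5, -0.4, -0.1]
finger_gap: 0.656
grasp_force: 0.0
```

{"name": "carry_out", "arguments": {
  "motion": [
    {"tx":0,"ty":0,"tz":0,"ax":0,"ay":0,"az":0,"claw":0.056},
    {"tx":0,"ty":0,"tz":0,"ax":0,"ay":0,"az":0,"claw":0.056},
    {"tx":0,"ty":0,"tz":0,"ax":0,"ay":0,"az":0,"claw":0.056},
    {"tx":0,"ty":0,"tz":0,"ax":0,"ay":0,"az":0,"claw":0.056},
    {"tx":0,"ty":0,"tz":0,"ax":0,"ay":0,"az":0,"claw":0.056}
  ]
}}

```text
t: 14.45
ee_pos: [0.5719, -0.335, 0.2033]
ee_rot: [-180.0, -0.1, -41.2]
force: [0.5, -1.0, 0.1]
finger_gap: 0.658
grasp_force: 0.0
```

```bash
python3 - <<'E'
from h import *
c=cam('wrist');save(c,'w5');s=read_state()
hsv=cv2.cvtColor(c['img'],cv2.COLOR_RGB2HSV)
T=np.array([.5724,-.334,.03]);d=np.array([np.cos(np.radians(41.2)),-np.sin(np.radians(41.2)),0])
print('pred brass/plain',proj(c,[T-35*d/1e3,T+35*d/1e3]).round(1).tolist())
b=cv2.inRange(hsv,(12,110,110),(32,255,255));k,l,st,ce=cv2.connectedComponentsWithStats(b)
print([(st[i].tolist(),ce[i].round(1).tolist()) for i in range(1,k) if st[i,4]>60])
plan([.5724,-.334,.088],[180,0,-41.2])
E
```

```text
pred brass/plain [[323.8, 294.5], [323.3, 181.1]]
[([0, 176, 205, 194, 1983], [131.6, 267.7]), ([0, 178, 72, 75, 94], [35.9, 214.4]), ([0, 185, 78, 82, 495], [36.9, 225.5]), ([48, 229, 125, 123, 1413], [131.0, 306.0]), ([300, 282, 50, 13, 589], [324.2, 288.4])]
t 14.5 turn [-0.    -0.002 -0.001] rows 1 [-0.0003 -0.0016 -0.0011] | shift [-0.0004 -0.0011  0.1153] rows 4 [-0.0001 -0.0003  0.0288]
```

View pics/w5.png

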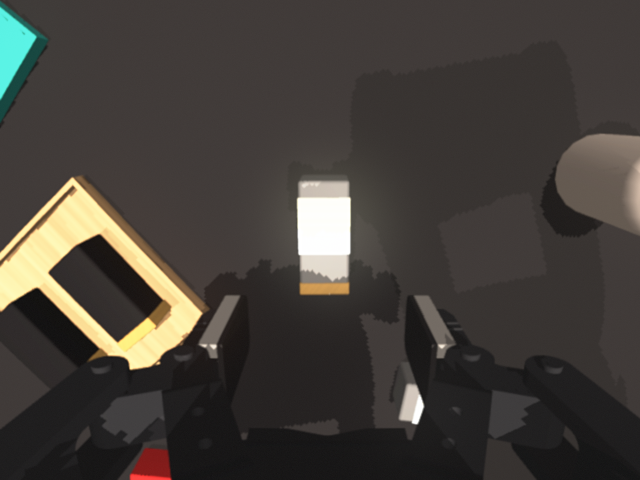

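p1 sits squarely between the fingers. Its brass edge is at row 295 against 294.5 predicted, which confirms both position and the 30 mm height. Grasping now.

{"name": "carry_out", "arguments": {
  "motion": [
    {"tx":0,"ty":-0.001,"tz":0.035,"ax":0,"ay":0,"az":0,"claw":0.056},
    {"tx":0,"ty":0,"tz":0.035,"ax":0,"ay":0,"az":0,"claw":0.056},
    {"tx":0,"ty":0,"tz":0.027,"ax":0,"ay":0,"az":0,"claw":0.056},
    {"tx":0,"ty":0,"tz":0.018,"ax":0,"ay":0,"az":0,"claw":0.056},
    {"tx":0,"ty":0,"tz":0,"ax":0,"ay":0,"az":0,"claw":0.056},
    {"tx":0,"ty":0,"tz":0,"ax":0,"ay":0,"az":0,"claw":0.056},
    {"tx":0,"ty":0,"tz":0,"ax":0,"ay":0,"az":0,"claw":0.02},
    {"tx":0,"ty":0,"tz":0,"ax":0,"ay":0,"az":0,"claw":0.02},
    {"tx":0,"ty":0,"tz":0,"ax":0,"ay":0,"az":0,"claw":0.02},
    {"tx":0,"ty":0,"tz":0,"ax":0,"ay":0,"az":0,"claw":0.02},
    {"tx":0,"ty":0,"tz":0,"ax":0,"ay":0,"az":0,"claw":0.02},
    {"tx":0,"ty":0,"tz":0,"ax":0,"ay":0,"az":0,"claw":0.02}
  ]
}}

```text
t: 15.5
ee_pos: [0.5738, -0.3352, 0.0894]
ee_rot: [-180.0, -0.2, -41.3]
force: [-1.2, -0.1, 6.1]
finger_gap: 0.334
grasp_force: 60.4
```

{"name": "carry_out", "arguments": {
  "motion": [
    {"tx":0,"ty":0,"tz":-0.025,"ax":0,"ay":0,"az":0,"claw":0.02},
    {"tx":0,"ty":0,"tz":-0.035,"ax":0,"ay":0,"az":0,"claw":0.02},
    {"tx":0,"ty":0,"tz":-0.035,"ax":0,"ay":0,"az":0,"claw":0.02},
    {"tx":0,"ty":0,"tz":-0.035,"ax":0,"ay":0,"az":0,"claw":0.02},
    {"tx":0,"ty":0,"tz":0,"ax":0,"ay":0,"az":-0.1,"claw":0.02},
    {"tx":0,"ty":0,"tz":0,"ax":0,"ay":0,"az":-0.1,"claw":0.02},
    {"tx":0,"ty":0,"tz":0,"ax":0,"ay":0,"az":-0.1,"claw":0.02},
    {"tx":0,"ty":0,"tz":0,"ax":0,"ay":0,"az":-0.1,"claw":0.02},
    {"tx":0,"ty":0,"tz":0,"ax":0,"ay":0,"az":-0.1,"claw":0.02},
    {"tx":0,"ty":0,"tz":0,"ax":0,"ay":0,"az":0,"claw":0.02},
    {"tx":0,"ty":0,"tz":0,"ax":0,"ay":0,"az":0,"claw":0.02},
    {"tx":0,"ty":0,"tz":0,"ax":0,"ay":0,"az":0,"claw":0.02}
  ]
}}

```text
t: 16.5
ee_pos: [0.5728, -0.3344, 0.2175]
ee_rot: [180.0, -0.0, -12.8]
force: [-0.0, 0.3, -1.0]
finger_gap: 0.33
grasp_force: 59.8
```

```bash
cat >> h.py <<'E'
PSI=-12.5; X=np.array([np.cos(np.radians(PSI)),np.sin(np.radians(PSI)),0]); Y=np.array([-X[1],X[0],0]); Z=np.array([0,0,1.])
BAY={2:np.array([.5629,.15,.027]),1:np.array([.5490,.0873,.027]),0:np.array([.5350,.0252,.027])}
def packpose(bay,x,z,th,h=.073):
    """TCP pos, rpy with held pack centre at base-frame offset (x,z mm from fitted centre), brass end low by th deg; h=TCP above pack centre"""
    Rm=R.from_rotvec(-np.radians(th)*Y).as_matrix()
    c=BAY[bay]+X*x/1e3+Z*z/1e3
    B=Rm@rot([180,0,PSI]); return c-B[:,2]*h, R.from_matrix(B).as_euler('xyz',degrees=True)
E
python3 - <<'E'
from h import *
s=read_state();print(s['ee_pos'],s['finger_gap'],s['grasp_force'])
p,r=packpose(2,2,90,0);print(p,r);plan(p,r)
E
```

```text
[ 0.57276235 -0.33444867  0.21753389] 0.3298019548705363 59.75455641746521
[0.56485259 0.14956712 0.19      ] [180.    0.  -12.5]
t 16.5 turn [ 0.    -0.001 -0.005] rows 1 [ 0.0002 -0.0008 -0.0052] | shift [-0.1125 -0.4708  0.0275] rows 13 [-0.0087 -0.0362  0.0021]
```

```bash
python3 - <<'E'
from h import *
p,r=packpose(0,0,90,0,.074);plan(p,r)
c=cam('wrist');save(c,'w6');hsv=cv2.cvtColor(c['img'],cv2.COLOR_RGB2HSV)
b=cv2.inRange(hsv,(10,90,80),(35,255,255));k,l,st,ce=cv2.connectedComponentsWithStats(b)
print([(st[i].tolist(),ce[i].round(1).tolist()) for i in range(1,k) if st[i,4]>60])
s=read_state();B=rot(s['ee_rot']);
for dx in(-35,-30,0,35): print(dx,proj(c,s['ee_pos']+B@np.array([dx/1e3,0,.059])).round(1))
v=hsv[:,326];print(v[250:450:5,2].tolist())
E
```

```text
t 16.5 turn [ 0.    -0.001 -0.005] rows 1 [ 0.0002 -0.0008 -0.0052] | shift [-0.1147 -0.343   0.0265] rows 10 [-0.0115 -0.0343  0.0027]
[([0, 57, 189, 231, 18442], [94.5, 173.9]), ([284, 401, 86, 20, 1464], [325.7, 411.0])]
-35 [[324.8 415.9]]
-30 [[324.7 404.4]]
0 [[324.5 329.7]]
35 [[324.2 229.1]]
[182, 183, 184, 244, 253, 253, 253, 253, 253, 253, 253, 233, 172, 163, 163, 167, 162, 161, 159, 160, 160, 159, 89, 87, 87, 85, 84, 84, 84, 84, 84, 130, 133, 130, 224, 253, 254, 42, 31, 30]
```

```bash
cat >> h.py <<'E'
OFF=-.002; H=.074
def pp(bay,x,z,th):
    p,r=packpose(bay,x,z,th,H); return p-rot(r)[:,0]*OFF, r
def pivot(bay,px,pz,th):
    t=np.radians(th);return pp(bay,px+35*np.cos(t)-15*np.sin(t),pz-15+35*np.sin(t)+15*np.cos(t),th)
def rows(wps,start=None):
    if start is None: s=read_state();start=(s['ee_pos'],s['ee_rot'])
    for w in wps:
        A,B=rot(start[1]),rot(w[1]);d=A.T@(w[0]-start[0]);v=R.from_matrix(A.T@B).as_rotvec()
        print((d*1e3).round(1).tolist(),'mm',v.round(4).tolist());start=w
E
python3 - <<'E'
from h import *
w=[pp(0,4,60,0),pp(0,4,60,9),pp(0,4,60,18),pp(0,4,11,18)];rows(w)
print('push');rows([pivot(0,-37.6,1,18)],w[-1])
print('tip');rows([pivot(0,-37.6,1,a) for a in(15,12,9,6,3,0)],pivot(0,-37.6,1,18))
E
```

```text
[-110.3, -342.4, 56.2] mm [0.0002, -0.0006, -0.0047]
[-11.6, 0.0, 0.6] mm [-0.0, 0.1571, 0.0]
[-11.6, 0.0, 0.6] mm [-0.0, 0.1571, 0.0]
[-15.1, -0.0, 46.6] mm [0.0, 0.0, 0.0]
push
[-12.3, 0.0, -4.1] mm [0.0, 0.0, 0.0]
tip
[4.6, -0.0, 2.1] mm [-0.0, -0.0524, -0.0]
[4.6, -0.0, 2.1] mm [0.0, -0.0524, -0.0]
[4.6, -0.0, 2.1] mm [0.0, -0.0524, -0.0]
[4.6, 0.0, 2.1] mm [0.0, -0.0524, -0.0]
[4.6, 0.0, 2.1] mm [0.0, -0.0524, -0.0]
[4.6, -0.0, 2.1] mm [-0.0, -0.0524, 0.0]
```

{"name": "carry_out", "arguments": {
  "motion": [
    {"tx":-0.011,"ty":-0.0342,"tz":0,"ax":0,"ay":0,"az":-0.005,"claw":0.02},
    {"tx":-0.011,"ty":-0.0342,"tz":0,"ax":0,"ay":0,"az":0,"claw":0.02},
    {"tx":-0.011,"ty":-0.0342,"tz":0,"ax":0,"ay":0,"az":0,"claw":0.02},
    {"tx":-0.011,"ty":-0.0342,"tz":0,"ax":0,"ay":0,"az":0,"claw":0.02},
    {"tx":-0.011,"ty":-0.0342,"tz":0,"ax":0,"ay":0,"az":0,"claw":0.02},
    {"tx":-0.011,"ty":-0.0342,"tz":0,"ax":0,"ay":0,"az":0,"claw":0.02},
    {"tx":-0.011,"ty":-0.0342,"tz":0,"ax":0,"ay":0,"az":0,"claw":0.02},
    {"tx":-0.011,"ty":-0.0342,"tz":0,"ax":0,"ay":0,"az":0,"claw":0.02},
    {"tx":-0.011,"ty":-0.0342,"tz":0,"ax":0,"ay":0,"az":0,"claw":0.02},
    {"tx":-0.011,"ty":-0.0342,"tz":0,"ax":0,"ay":0,"az":0,"claw":0.02},
    {"tx":0,"ty":0,"tz":0.028,"ax":0,"ay":0,"az":0,"claw":0.02},
    {"tx":0,"ty":0,"tz":0.028,"ax":0,"ay":0,"az":0,"claw":0.02}
  ]
}}

```text
t: 17.55
ee_pos: [0.5397, 0.0255, 0.1621]
ee_rot: [-179.9, -0.3, -12.2]
force: [0.8, 0.3, -1.6]
finger_gap: 0.333
grasp_force: 59.9
```

{"name": "carry_out", "arguments": {
  "motion": [
    {"tx":-0.0077,"ty":0,"tz":0.0004,"ax":0,"ay":0.1047,"az":0,"claw":0.02},
    {"tx":-0.0077,"ty":0,"tz":0.0004,"ax":0,"ay":0.1047,"az":0,"claw":0.02},
    {"tx":-0.0077,"ty":0,"tz":0.0004,"ax":0,"ay":0.1047,"az":0,"claw":0.02},
    {"tx":0,"ty":0,"tz":0,"ax":0,"ay":0,"az":0,"claw":0.02},
    {"tx":0,"ty":0,"tz":0,"ax":0,"ay":0,"az":0,"claw":0.02},
    {"tx":0,"ty":0,"tz":0,"ax":0,"ay":0,"az":0,"claw":0.02},
    {"tx":0,"ty":0,"tz":0,"ax":0,"ay":0,"az":0,"claw":0.02},
    {"tx":0,"ty":0,"tz":0,"ax":0,"ay":0,"az":0,"claw":0.02}
  ]
}}

```text
t: 18.22
ee_pos: [0.5177, 0.0279, 0.1579]
ee_rot: [-180.0, -18.0, -12.4]
force: [-0.4, 0.3, -1.1]
finger_gap: 0.337
grasp_force: 59.9
```

```bash
python3 - <<'E'
from h import *
rows([pp(0,4,11,18)])
c=cam('wrist');save(c,'w7');s=read_state();print(s['finger_gap'],s['grasp_force'])
hsv=cv2.cvtColor(c['img'],cv2.COLOR_RGB2HSV);b=cv2.inRange(hsv,(10,90,80),(35,255,255));k,l,st,ce=cv2.connectedComponentsWithStats(b)
print([(st[i].tolist(),ce[i].round(1).tolist()) for i in range(1,k) if st[i,4]>60])
E
```

```text
[-14.7, -1.1, 46.7] mm [-0.0011, -0.0004, 0.0017]
0.332313341188758 59.895150661468506
[([498, 0, 142, 178, 11005], [581.6, 102.4]), ([74, 235, 24, 6, 99], [85.5, 237.4]), ([190, 236, 25, 5, 112], [201.9, 238.1]), ([60, 355, 55, 15, 579], [87.0, 362.1]), ([285, 402, 84, 19, 1476], [326.9, 411.4])]
```

View pics/w7.png

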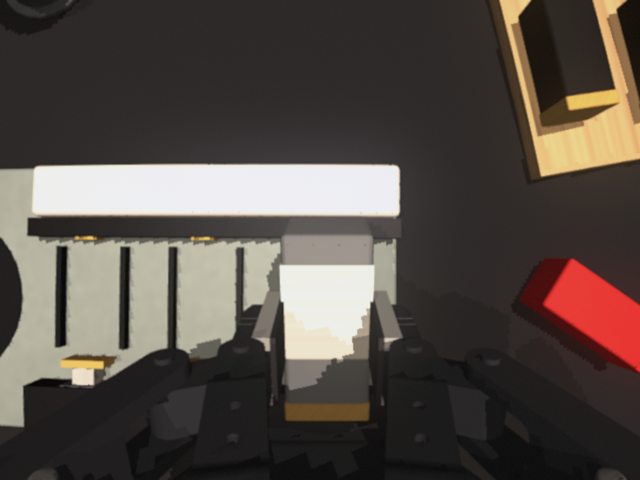

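The pack is held straight and tilted over bay0. The wall contacts of bays 2 and 1 show at (86,238) and (202,238), and bay2's plate at (87,362). I'll use these to check the bay frame.

```bash
python3 - <<'E'
from h import *
c=load('w7')
for n,uv in(('m2',(85.5,237.4)),('m1',(201.9,238.1))):
    for z in(.016,.022): 
        d=onz(c,uv,z)[0]-BAY[int(n[1])];print(n,z,'base x,y mm',(d@X*1e3).round(1),(d@Y*1e3).round(1))
d=onz(c,(87,355.5),.025)[0]-BAY[2];print('plate2 top edge',(d@X*1e3).round(1),(d@Y*1e3).round(1))
for u in((33,168),(400,166)): 
    d=onz(c,u,.026)[0]-BAY[0]; print('bar corner rel bay0',(d@X*1e3).round(1),(d@Y*1e3).round(1))
# ribs of bay1 inner edges
for u in((175,300),(237,300)):
    d=onz(c,u,.018)[0]-BAY[1]; print('rib',(d@Y*1e3).round(1))
E
```

```text
m2 0.016 base x,y mm 35.5 4.2
m2 0.022 base x,y mm 35.3 0.7
m1 0.016 base x,y mm 35.2 2.4
m1 0.022 base x,y mm 35.0 0.7
plate2 top edge -27.6 -2.6
bar corner rel bay0 73.1 157.9
bar corner rel bay0 72.8 -40.1
rib 16.3
rib -17.5
```

{"name": "carry_out", "arguments": {
  "motion": [
    {"tx":-0.0074,"ty":-0.0009,"tz":0.0234,"ax":0,"ay":0,"az":0,"claw":0.02},
    {"tx":-0.0053,"ty":0,"tz":0.0163,"ax":0,"ay":0,"az":0,"claw":0.02},
    {"tx":-0.002,"ty":0,"tz":0.007,"ax":0,"ay":0,"az":0,"claw":0.02},
    {"tx":0,"ty":0,"tz":0,"ax":0,"ay":0,"az":0,"claw":0.02},
    {"tx":0,"ty":0,"tz":0,"ax":0,"ay":0,"az":0,"claw":0.02},
    {"tx":0,"ty":0,"tz":0,"ax":0,"ay":0,"az":0,"claw":0.02},
    {"tx":0,"ty":0,"tz":0,"ax":0,"ay":0,"az":0,"claw":0.02}
  ]
}}

```text
t: 18.85
ee_pos: [0.5172, 0.0288, 0.1087]
ee_rot: [-180.0, -18.0, -12.3]
force: [-0.7, 0.3, -0.9]
finger_gap: 0.333
grasp_force: 60.1
```

```bash
python3 - <<'E'
from h import *
print(read_state()['force'])
rows([pp(0,4,11,18),pivot(0,-37.6,1,18)])
E
```

```text
[-0.68072164  0.27411094 -0.92123499]
[1.2, -0.4, 0.1] mm [-0.0009, -0.0003, 0.0026]
[-12.3, 0.0, -4.1] mm [0.0, 0.0, 0.0]
```

{"name": "carry_out", "arguments": {
  "motion": [
    {"tx":-0.003,"ty":-0.0004,"tz":-0.001,"ax":0,"ay":0,"az":0,"claw":0.02},
    {"tx":-0.003,"ty":0,"tz":-0.001,"ax":0,"ay":0,"az":0,"claw":0.02},
    {"tx":-0.003,"ty":0,"tz":-0.001,"ax":0,"ay":0,"az":0,"claw":0.02},
    {"tx":-0.0023,"ty":0,"tz":-0.001,"ax":0,"ay":0,"az":0,"claw":0.02},
    {"tx":0,"ty":0,"tz":0,"ax":0,"ay":0,"az":0,"claw":0.02},
    {"tx":0,"ty":0,"tz":0,"ax":0,"ay":0,"az":0,"claw":0.02},
    {"tx":0,"ty":0,"tz":0,"ax":0,"ay":0,"az":0,"claw":0.02},
    {"tx":0,"ty":0,"tz":0,"ax":0,"ay":0,"az":0,"claw":0.02},
    {"tx":0,"ty":0,"tz":0,"ax":0,"ay":0,"az":0,"claw":0.02}
  ]
}}

```text
t: 19.6
ee_pos: [0.5059, 0.0319, 0.1091]
ee_rot: [-180.0, -18.1, -12.3]
force: [4.6, -3.7, -1.8]
finger_gap: 0.337
grasp_force: 59.9
```

```bash
python3 - <<'E'
from h import *
s=read_state();print(s['force'],s['force']@X,s['finger_gap'])
rows([pivot(0,-37.6,1,a) for a in (18,15)])
E
```

```text
[ 4.6004066  -3.74828073 -1.81022664] 5.30263502606729 0.3366248835315488
[-0.1, 0.2, 0.0] mm [-0.0016, -0.0016, 0.0029]
[4.6, -0.0, 2.1] mm [-0.0, -0.0524, -0.0]
```

The 5.3 N along the bay matches the spring at about 10 mm. Next is tipping the plain end down inside the wall.

{"name": "carry_out", "arguments": {
  "motion": [
    {"tx":0.0046,"ty":0,"tz":0.0021,"ax":0,"ay":-0.0524,"az":0,"claw":0.02},
    {"tx":0.0046,"ty":0,"tz":0.0021,"ax":0,"ay":-0.0524,"az":0,"claw":0.02},
    {"tx":0.0046,"ty":0,"tz":0.0021,"ax":0,"ay":-0.0524,"az":0,"claw":0.02},
    {"tx":0,"ty":0,"tz":0,"ax":0,"ay":0,"az":0,"claw":0.02},
    {"tx":0,"ty":0,"tz":0,"ax":0,"ay":0,"az":0,"claw":0.02},
    {"tx":0,"ty":0,"tz":0,"ax":0,"ay":0,"az":0,"claw":0.02},
    {"tx":0,"ty":0,"tz":0,"ax":0,"ay":0,"az":0,"claw":0.02}
  ]
}}

```text
t: 20.18
ee_pos: [0.5213, 0.029, 0.1069]
ee_rot: [-179.9, -9.2, -12.4]
force: [5.0, 1.1, 1.0]
finger_gap: 0.336
grasp_force: 60.4
```

{"name": "carry_out", "arguments": {
  "motion": [
    {"tx":0.0046,"ty":0,"tz":0.0021,"ax":0,"ay":-0.0524,"az":0,"claw":0.02},
    {"tx":0.0046,"ty":0,"tz":0.0021,"ax":0,"ay":-0.0524,"az":0,"claw":0.02},
    {"tx":0.0046,"ty":0,"tz":0.0021,"ax":0,"ay":-0.0524,"az":0,"claw":0.02},
    {"tx":0,"ty":0,"tz":0,"ax":0,"ay":0,"az":0,"claw":0.02},
    {"tx":0,"ty":0,"tz":0,"ax":0,"ay":0,"az":0,"claw":0.02},
    {"tx":0,"ty":0,"tz":0,"ax":0,"ay":0,"az":0,"claw":0.02},
    {"tx":0,"ty":0,"tz":0,"ax":0,"ay":0,"az":0,"claw":0.02}
  ]
}}

```text
t: 20.77
ee_pos: [0.5342, 0.0258, 0.1016]
ee_rot: [-180.0, -0.1, -12.3]
force: [4.9, 0.9, 0.2]
finger_gap: 0.334
grasp_force: 60.3
```

```bash
python3 - <<'E'
from h import *
s=read_state();print(s['force'],s['force']@X,s['finger_gap'],s['ee_rot'])
rows([pivot(0,-37.6,1,0),pp(0,0,0,0)])
E
```

```text
[4.87858007 0.8753869  0.18543973] 4.573469843542132 0.3344200220554976 [-1.79969336e+02 -7.92317131e-02 -1.23374493e+01]
[0.3, 0.4, -0.4] mm [-0.0005, -0.0014, 0.0028]
[2.6, -0.0, 1.0] mm [0.0, 0.0, 0.0]
```

{"name": "carry_out", "arguments": {
  "motion": [
    {"tx":0.002,"ty":0,"tz":0.0015,"ax":0,"ay":0,"az":0,"claw":0.02},
    {"tx":0,"ty":0,"tz":0,"ax":0,"ay":0,"az":0,"claw":0.02},
    {"tx":0,"ty":0,"tz":0,"ax":0,"ay":0,"az":0,"claw":0.02},
    {"tx":0,"ty":0,"tz":0,"ax":0,"ay":0,"az":0,"claw":0.048},
    {"tx":0,"ty":0,"tz":0,"ax":0,"ay":0,"az":0,"claw":0.048},
    {"tx":0,"ty":0,"tz":0,"ax":0,"ay":0,"az":0,"claw":0.048},
    {"tx":0,"ty":0,"tz":-0.03,"ax":0,"ay":0,"az":0,"claw":0.048},
    {"tx":0,"ty":0,"tz":-0.035,"ax":0,"ay":0,"az":0,"claw":0.048},
    {"tx":0,"ty":0,"tz":-0.03,"ax":0,"ay":0,"az":0,"claw":0.048},
    {"tx":0,"ty":0,"tz":0,"ax":0,"ay":0,"az":0,"claw":0.048},
    {"tx":0,"ty":0,"tz":0,"ax":0,"ay":0,"az":0,"claw":0.048},
    {"tx":0,"ty":0,"tz":0,"ax":0,"ay":0,"az":0,"claw":0.048}
  ]
}}

```text
t: 21.77
ee_pos: [0.535, 0.0251, 0.1941]
ee_rot: [180.0, 0.1, -12.3]
force: [-0.7, -0.2, -0.2]
finger_gap: 0.561
grasp_force: 0.0
```

```bash
python3 - <<'E'
from h import *
c=cam('wrist');save(c,'w8');s=read_state()
for n,d in(('brassTop',[-35,0]),('plainTop',[35,0])): print(n,proj(c,BAY[0]+X*d[0]/1e3+Z*.015).round(1))
hsv=cv2.cvtColor(c['img'],cv2.COLOR_RGB2HSV);b=cv2.inRange(hsv,(10,90,80),(35,255,255));k,l,st,ce=cv2.connectedComponentsWithStats(b)
print([(st[i].tolist(),ce[i].round(1).tolist()) for i in range(1,k) if st[i,4]>40])
plan([.44,-.36,.25],[180,0,20])
t=cam('top');save(t,'t3');hsv=cv2.cvtColor(t['img'],cv2.COLOR_RGB2HSV);b=cv2.inRange(hsv,(12,90,120),(35,255,255));k,l,st,ce=cv2.connectedComponentsWithStats(b)
print('top',[(st[i].tolist(),ce[i].round(1).tolist()) for i in range(1,k) if st[i,4]>15 and st[i,0]>400])
E
```

```text
brassTop [[324.9 307.1]]
plainTop [[325.  184.4]]
[([525, 0, 115, 118, 8648], [585.5, 66.4]), ([94, 179, 22, 3, 62], [104.4, 180.0]), ([203, 178, 21, 4, 54], [213.5, 179.6]), ([98, 280, 46, 14, 519], [120.7, 286.3]), ([200, 286, 41, 9, 301], [220.2, 290.2]), ([300, 293, 54, 14, 682], [326.0, 300.1])]
t 21.8 turn [-0.     0.003 -0.564] rows 5 [-0.      0.0005 -0.1128] | shift [-0.2207  0.3295 -0.0564] rows 11 [-0.0201  0.03   -0.0051]
top [([462, 162, 37, 32, 691], [480.4, 175.3]), ([432, 317, 14, 13, 66], [439.0, 323.5])]
```

View pics/w8.png

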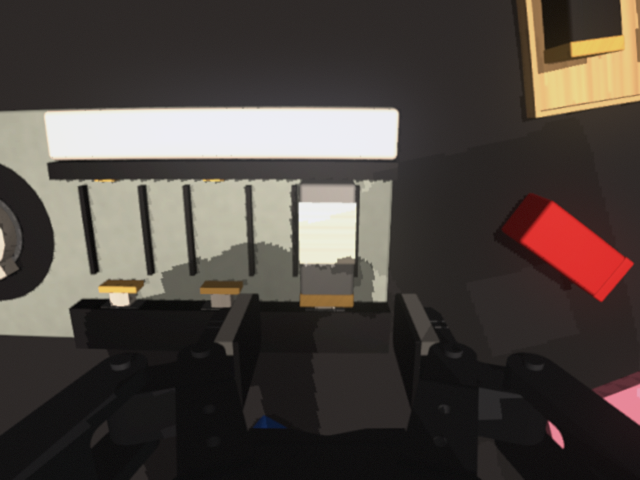

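Pack 1 is home and flat: its brass edge is at row 307, exactly as predicted, and the pack spans (326,184) to (326,307). Pack p2 is still at top-view (439,323). I'll go over it with yaw about 40°.

```bash
python3 -c "
from h import *
plan([.4294,-.3226,.205],[180,0,40])"
```

```text
t 21.9 turn [-0.001  0.003 -0.913] rows 8 [-1.000e-04  4.000e-04 -1.142e-01] | shift [-0.3042  0.1986 -0.0116] rows 10 [-0.0304  0.0199 -0.0012]
```

{"name": "carry_out", "arguments": {
  "motion": [
    {"tx":0,"ty":0,"tz":-0.0116,"ax":0,"ay":0,"az":-0.114,"claw":0.056},
    {"tx":0,"ty":0,"tz":0,"ax":0,"ay":0,"az":-0.114,"claw":0.056},
    {"tx":0,"ty":0,"tz":0,"ax":0,"ay":0,"az":-0.114,"claw":0.056},
    {"tx":0,"ty":0,"tz":0,"ax":0,"ay":0,"az":-0.114,"claw":0.056},
    {"tx":0,"ty":0,"tz":0,"ax":0,"ay":0,"az":-0.114,"claw":0.056},
    {"tx":0,"ty":0,"tz":0,"ax":0,"ay":0,"az":-0.114,"claw":0.056},
    {"tx":0,"ty":0,"tz":0,"ax":0,"ay":0,"az":-0.114,"claw":0.056},
    {"tx":0,"ty":0,"tz":0,"ax":0,"ay":0,"az":-0.115,"claw":0.056}
  ]
}}

```text
t: 22.53
ee_pos: [0.535, 0.0251, 0.2048]
ee_rot: [-179.9, 0.1, 40.3]
force: [0.9, -0.1, 0.2]
finger_gap: 0.659
grasp_force: 0.0
```

{"name": "carry_out", "arguments": {
  "motion": [
    {"tx":-0.0304,"ty":0.0199,"tz":0,"ax":0,"ay":0,"az":0,"claw":0.056},
    {"tx":-0.0304,"ty":0.0199,"tz":0,"ax":0,"ay":0,"az":0,"claw":0.056},
    {"tx":-0.0304,"ty":0.0199,"tz":0,"ax":0,"ay":0,"az":0,"claw":0.056},
    {"tx":-0.0304,"ty":0.0199,"tz":0,"ax":0,"ay":0,"az":0,"claw":0.056},
    {"tx":-0.0304,"ty":0.0199,"tz":0,"ax":0,"ay":0,"az":0,"claw":0.056},
    {"tx":-0.0304,"ty":0.0199,"tz":0,"ax":0,"ay":0,"az":0,"claw":0.056},
    {"tx":-0.0304,"ty":0.0199,"tz":0,"ax":0,"ay":0,"az":0,"claw":0.056},
    {"tx":-0.0304,"ty":0.0199,"tz":0,"ax":0,"ay":0,"az":0,"claw":0.056},
    {"tx":-0.0304,"ty":0.0199,"tz":0,"ax":0,"ay":0,"az":0,"claw":0.056},
    {"tx":-0.0304,"ty":0.0199,"tz":0,"ax":0,"ay":0,"az":0,"claw":0.056},
    {"tx":0,"ty":0,"tz":0,"ax":0,"ay":0,"az":0,"claw":0.056},
    {"tx":0,"ty":0,"tz":0,"ax":0,"ay":0,"az":0,"claw":0.056}
  ]
}}

```text
t: 23.53
ee_pos: [0.4295, -0.3239, 0.205]
ee_rot: [-179.9, 0.0, 39.8]
force: [-0.4, -0.2, 0.1]
finger_gap: 0.656
grasp_force: 0.0
```

{"name": "carry_out", "arguments": {
  "motion": [
    {"tx":0,"ty":0,"tz":0,"ax":0,"ay":0,"az":0,"claw":0.056},
    {"tx":0,"ty":0,"tz":0,"ax":0,"ay":0,"az":0,"claw":0.056},
    {"tx":0,"ty":0,"tz":0,"ax":0,"ay":0,"az":0,"claw":0.056},
    {"tx":0,"ty":0,"tz":0,"ax":0,"ay":0,"az":0,"claw":0.056}
  ]
}}

```text
t: 23.87
ee_pos: [0.4311, -0.3217, 0.2063]
ee_rot: [-180.0, 0.0, 40.1]
force: [0.1, 1.0, -0.4]
finger_gap: 0.654
grasp_force: 0.0
```

```bash
python3 - <<'E'
from h import *
c=cam('wrist');save(c,'w9');s=read_state()
hsv=cv2.cvtColor(c['img'],cv2.COLOR_RGB2HSV)
b=cv2.inRange(hsv,(12,90,80),(35,255,255));k,l,st,ce=cv2.connectedComponentsWithStats(b)
for i in range(1,k):
    if st[i,4]>60: print('brass',st[i].tolist(),ce[i].round(1).tolist(),onz(c,ce[i],.03).round(4))
w=cv2.inRange(hsv,(0,0,120),(179,70,255));k,l,st,ce=cv2.connectedComponentsWithStats(w)
for i in range(1,k):
    if st[i,4]>800:
        ys,xs=np.nonzero(l==i);r=cv2.minAreaRect((onz(c,np.c_[xs,ys],.03)[:,:2]*1e3).astype(np.float32));print('white',st[i].tolist(),r)
T=np.array([.4294,-.3226,.03]);d=np.array([np.cos(np.radians(40)),np.sin(np.radians(40)),0])
print('pred brass/plain',proj(c,[T-35*d/1e3,T+35*d/1e3]).round(1).tolist())
E
```

```text
brass [296, 284, 51, 15, 618] [321.2, 291.4] [[ 0.4016 -0.342   0.03  ]]
white [0, 153, 108, 130, 10190] ((321.95379638671875, -176.94573974609375), (73.20726013183594, 77.24118041992188), 49.78586959838867)
white [293, 185, 54, 101, 5117] ((428.4290771484375, -318.7167053222656), (62.31342697143555, 31.217845916748047), 40.719764709472656)
white [522, 285, 118, 131, 8434] ((489.4871826171875, -514.3333129882812), (48.699378967285156, 134.06686401367188), 7.357778549194336)
white [41, 302, 67, 42, 1070] ((286.12432861328125, -228.33139038085938), (33.7170295715332, 37.26253128051758), 8.73827838897705)
pred brass/plain [[326.0, 293.2], [326.0, 181.1]]
```

View pics/w9.png

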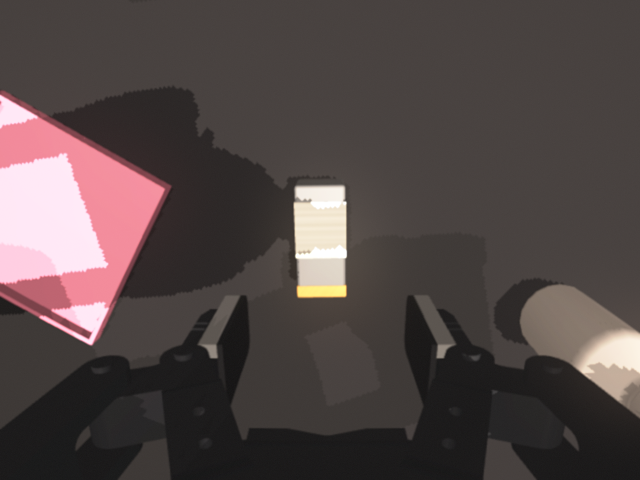

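p2 sits between the fingers, from (320,185) to a brass edge at (321,298). It is roughly 3 mm off my estimate, so I'll correct.

```bash
python3 - <<'E'
from h import *
c=load('w9');e=onz(c,[(321.5,298.3),(320,184.5)],.03);print(e,np.linalg.norm(e[1]-e[0]),np.degrees(np.arctan2(*(e[1]-e[0])[1::-1])))
m=e.mean(0);print(m);plan([m[0],m[1],.0885],[180,0,40.5])
E
```

```text
[[ 0.39813983 -0.34515783  0.03      ]
 [ 0.45247347 -0.29869744  0.03      ]] 0.07148924164069484 40.53357052305078
[ 0.42530665 -0.32192763  0.03      ]
t 23.9 turn [-0.     0.    -0.008] rows 1 [-0.0005  0.0002 -0.0076] | shift [-0.0045 -0.0037  0.1178] rows 4 [-0.0011 -0.0009  0.0295]
```

{"name": "carry_out", "arguments": {
  "motion": [
    {"tx":-0.0045,"ty":-0.0037,"tz":0.03,"ax":0,"ay":0,"az":-0.0076,"claw":0.056},
    {"tx":0,"ty":0,"tz":0.035,"ax":0,"ay":0,"az":0,"claw":0.056},
    {"tx":0,"ty":0,"tz":0.033,"ax":0,"ay":0,"az":0,"claw":0.056},
    {"tx":0,"ty":0,"tz":0.0198,"ax":0,"ay":0,"az":0,"claw":0.056},
    {"tx":0,"ty":0,"tz":0,"ax":0,"ay":0,"az":0,"claw":0.056},
    {"tx":0,"ty":0,"tz":0,"ax":0,"ay":0,"az":0,"claw":0.056},
    {"tx":0,"ty":0,"tz":0,"ax":0,"ay":0,"az":0,"claw":0.02},
    {"tx":0,"ty":0,"tz":0,"ax":0,"ay":0,"az":0,"claw":0.02},
    {"tx":0,"ty":0,"tz":0,"ax":0,"ay":0,"az":0,"claw":0.02},
    {"tx":0,"ty":0,"tz":0,"ax":0,"ay":0,"az":0,"claw":0.02},
    {"tx":0,"ty":0,"tz":0,"ax":0,"ay":0,"az":0,"claw":0.02},
    {"tx":0,"ty":0,"tz":0,"ax":0,"ay":0,"az":0,"claw":0.02}
  ]
}}

```text
t: 24.92
ee_pos: [0.4259, -0.3234, 0.0906]
ee_rot: [179.8, -0.0, 40.4]
force: [0.2, 1.0, 7.2]
finger_gap: 0.334
grasp_force: 60.0
```

{"name": "carry_out", "arguments": {
  "motion": [
    {"tx":0,"ty":0,"tz":-0.025,"ax":0,"ay":0,"az":0,"claw":0.02},
    {"tx":0,"ty":0,"tz":-0.035,"ax":0,"ay":0,"az":0,"claw":0.02},
    {"tx":0,"ty":0,"tz":-0.035,"ax":0,"ay":0,"az":0,"claw":0.02},
    {"tx":0,"ty":0,"tz":-0.035,"ax":0,"ay":0,"az":0,"claw":0.02},
    {"tx":0,"ty":0,"tz":0,"ax":0,"ay":0,"az":0.116,"claw":0.02},
    {"tx":0,"ty":0,"tz":0,"ax":0,"ay":0,"az":0.116,"claw":0.02},
    {"tx":0,"ty":0,"tz":0,"ax":0,"ay":0,"az":0.116,"claw":0.02},
    {"tx":0,"ty":0,"tz":0,"ax":0,"ay":0,"az":0.116,"claw":0.02},
    {"tx":0,"ty":0,"tz":0,"ax":0,"ay":0,"az":0.116,"claw":0.02},
    {"tx":0,"ty":0,"tz":0,"ax":0,"ay":0,"az":0.116,"claw":0.02},
    {"tx":0,"ty":0,"tz":0,"ax":0,"ay":0,"az":0.116,"claw":0.02},
    {"tx":0,"ty":0,"tz":0,"ax":0,"ay":0,"az":0.114,"claw":0.02}
  ]
}}

```text
t: 25.92
ee_pos: [0.4251, -0.3229, 0.2199]
ee_rot: [180.0, -0.1, -13.0]
force: [1.3, 0.1, -0.6]
finger_gap: 0.332
grasp_force: 59.8
```

{"name": "carry_out", "arguments": {
  "motion": [
    {"tx":0,"ty":0,"tz":0,"ax":0,"ay":0,"az":0,"claw":0.02},
    {"tx":0,"ty":0,"tz":0,"ax":0,"ay":0,"az":0,"claw":0.02},
    {"tx":0,"ty":0,"tz":0,"ax":0,"ay":0,"az":0,"claw":0.02},
    {"tx":0,"ty":0,"tz":0,"ax":0,"ay":0,"az":0,"claw":0.02}
  ]
}}

```text
t: 26.25
ee_pos: [0.425, -0.3228, 0.219]
ee_rot: [180.0, -0.0, -12.5]
force: [-1.6, -0.4, -1.2]
finger_gap: 0.327
grasp_force: 59.8
```

```bash
python3 - <<'E'
from h import *
c=cam('wrist');save(c,'w10');hsv=cv2.cvtColor(c['img'],cv2.COLOR_RGB2HSV)
b=cv2.inRange(hsv,(10,90,80),(35,255,255));k,l,st,ce=cv2.connectedComponentsWithStats(b)
print([(st[i].tolist(),ce[i].round(1).tolist()) for i in range(1,k) if st[i,4]>60])
print(proj(c,read_state()['ee_pos']+rot(read_state()['ee_rot'])@np.array([-.035,0,.059])))
w=[pp(1,4,60,0)];rows(w)
E
```

```text
[([0, 0, 10, 23, 172], [3.6, 10.5]), ([47, 0, 50, 14, 402], [67.0, 4.2]), ([0, 0, 141, 67, 1094], [82.0, 37.8]), ([284, 391, 86, 21, 1539], [326.7, 402.2])]
[[324.63952122 415.98814493]]
[38.2, -427.2, 57.8] mm [0.0001, -0.0, -0.0004]
```

The held pack's brass edge is at row 411.5 against 416 nominal, so the pack sits +2 mm along the tool x this time. I'll set OFF=+2 mm and H=75 mm.

```bash
sed -i 's/^OFF=.*/OFF=.002; H=.075/' h.py; python3 -c "
from h import *
rows([pp(1,4,60,0),pp(1,4,60,18)])"
```

```text
[34.2, -427.2, 56.8] mm [0.0001, -0.0, -0.0004]
[-23.1, -0.0, 4.3] mm [-0.0, 0.3142, 0.0]
```

{"name": "carry_out", "arguments": {
  "motion": [
    {"tx":0.00285,"ty":-0.0356,"tz":0,"ax":0,"ay":0,"az":0,"claw":0.02},
    {"tx":0.00285,"ty":-0.0356,"tz":0,"ax":0,"ay":0,"az":0,"claw":0.02},
    {"tx":0.00285,"ty":-0.0356,"tz":0,"ax":0,"ay":0,"az":0,"claw":0.02},
    {"tx":0.00285,"ty":-0.0356,"tz":0,"ax":0,"ay":0,"az":0,"claw":0.02},
    {"tx":0.00285,"ty":-0.0356,"tz":0,"ax":0,"ay":0,"az":0,"claw":0.02},
    {"tx":0.00285,"ty":-0.0356,"tz":0,"ax":0,"ay":0,"az":0,"claw":0.02},
    {"tx":0.00285,"ty":-0.0356,"tz":0,"ax":0,"ay":0,"az":0,"claw":0.02},
    {"tx":0.00285,"ty":-0.0356,"tz":0,"ax":0,"ay":0,"az":0,"claw":0.02},
    {"tx":0.00285,"ty":-0.0356,"tz":0,"ax":0,"ay":0,"az":0,"claw":0.02},
    {"tx":0.00285,"ty":-0.0356,"tz":0,"ax":0,"ay":0,"az":0,"claw":0.02},
    {"tx":0.00285,"ty":-0.0356,"tz":0,"ax":0,"ay":0,"az":0,"claw":0.02},
    {"tx":0.00285,"ty":-0.0356,"tz":0,"ax":0,"ay":0,"az":0,"claw":0.02}
  ]
}}

```text
t: 27.3
ee_pos: [0.552, 0.0885, 0.2187]
ee_rot: [-180.0, 0.0, -12.5]
force: [0.2, -1.0, -0.4]
finger_gap: 0.329
grasp_force: 59.9
```

{"name": "carry_out", "arguments": {
  "motion": [
    {"tx":0,"ty":0,"tz":0.028,"ax":0,"ay":0,"az":0,"claw":0.02},
    {"tx":0,"ty":0,"tz":0.028,"ax":0,"ay":0,"az":0,"claw":0.02},
    {"tx":-0.0077,"ty":0,"tz":0.0001,"ax":0,"ay":0.1047,"az":0,"claw":0.02},
    {"tx":-0.0077,"ty":0,"tz":0.0001,"ax":0,"ay":0.1047,"az":0,"claw":0.02},
    {"tx":-0.0077,"ty":0,"tz":0.0001,"ax":0,"ay":0.1047,"az":0,"claw":0.02},
    {"tx":0,"ty":0,"tz":0,"ax":0,"ay":0,"az":0,"claw":0.02},
    {"tx":0,"ty":0,"tz":0,"ax":0,"ay":0,"az":0,"claw":0.02},
    {"tx":0,"ty":0,"tz":0,"ax":0,"ay":0,"az":0,"claw":0.02},
    {"tx":0,"ty":0,"tz":0,"ax":0,"ay":0,"az":0,"claw":0.02},
    {"tx":0,"ty":0,"tz":0,"ax":0,"ay":0,"az":0,"claw":0.02}
  ]
}}

```text
t: 28.13
ee_pos: [0.5309, 0.0915, 0.1605]
ee_rot: [-180.0, -18.0, -12.7]
force: [1.0, -0.6, -1.1]
finger_gap: 0.327
grasp_force: 59.9
```

```bash
python3 - <<'E'
from h import *
c=cam('wrist');save(c,'w11');hsv=cv2.cvtColor(c['img'],cv2.COLOR_RGB2HSV)
b=cv2.inRange(hsv,(10,90,80),(35,255,255));k,l,st,ce=cv2.connectedComponentsWithStats(b)
print([(st[i].tolist(),ce[i].round(1).tolist()) for i in range(1,k) if st[i,4]>60])
rows([pp(1,4,11,18)])
E
```

```text
[([597, 0, 43, 163, 1911], [620.6, 58.3]), ([193, 235, 25, 5, 97], [204.7, 236.6]), ([286, 393, 83, 18, 1415], [326.9, 401.9])]
[-18.1, 0.1, 48.4] mm [0.0005, 0.0002, -0.0031]
```

{"name": "carry_out", "arguments": {
  "motion": [
    {"tx":-0.0091,"ty":0,"tz":0.0242,"ax":0,"ay":0,"az":0,"claw":0.02},
    {"tx":-0.006,"ty":0,"tz":0.0163,"ax":0,"ay":0,"az":0,"claw":0.02},
    {"tx":-0.003,"ty":0,"tz":0.0075,"ax":0,"ay":0,"az":0,"claw":0.02},
    {"tx":0,"ty":0,"tz":0,"ax":0,"ay":0,"az":0,"claw":0.02},
    {"tx":0,"ty":0,"tz":0,"ax":0,"ay":0,"az":0,"claw":0.02},
    {"tx":0,"ty":0,"tz":0,"ax":0,"ay":0,"az":0,"claw":0.02},
    {"tx":0,"ty":0,"tz":0,"ax":0,"ay":0,"az":0,"claw":0.02}
  ]
}}

```text
t: 28.77
ee_pos: [0.5275, 0.092, 0.1088]
ee_rot: [-180.0, -18.0, -12.7]
force: [0.3, -0.3, -2.0]
finger_gap: 0.327
grasp_force: 60.0
```

```bash
python3 - <<'E'
from h import *
print(read_state()['force'],read_state()['finger_gap'])
rows([pp(1,4,11,18),pivot(1,-37.6,1,18)])
rows([pivot(1,-37.6,1,15)],pivot(1,-37.6,1,18))
E
```

```text
[ 0.28110371 -0.290861   -1.96173159] 0.3274907260130901
[0.9, -0.1, 0.4] mm [0.0008, 0.0003, -0.0027]
[-12.3, 0.0, -4.1] mm [0.0, 0.0, 0.0]
[4.7, -0.0, 1.9] mm [-0.0, -0.0524, -0.0]
```

{"name": "carry_out", "arguments": {
  "motion": [
    {"tx":-0.003,"ty":0,"tz":-0.001,"ax":0,"ay":0,"az":0,"claw":0.02},
    {"tx":-0.003,"ty":0,"tz":-0.001,"ax":0,"ay":0,"az":0,"claw":0.02},
    {"tx":-0.003,"ty":0,"tz":-0.001,"ax":0,"ay":0,"az":0,"claw":0.02},
    {"tx":-0.0025,"ty":0,"tz":-0.0007,"ax":0,"ay":0,"az":0,"claw":0.02},
    {"tx":0,"ty":0,"tz":0,"ax":0,"ay":0,"az":0,"claw":0.02},
    {"tx":0,"ty":0,"tz":0,"ax":0,"ay":0,"az":0,"claw":0.02},
    {"tx":0,"ty":0,"tz":0,"ax":0,"ay":0,"az":0,"claw":0.02},
    {"tx":0,"ty":0,"tz":0,"ax":0,"ay":0,"az":0,"claw":0.02},
    {"tx":0,"ty":0,"tz":0,"ax":0,"ay":0,"az":0,"claw":0.02}
  ]
}}

```text
t: 29.52
ee_pos: [0.5159, 0.0949, 0.1092]
ee_rot: [-180.0, -18.1, -12.6]
force: [4.7, -3.5, -0.3]
finger_gap: 0.329
grasp_force: 59.8
```

```bash
python3 - <<'E'
from h import *
s=read_state();print(s['force'],s['force']@X,s['finger_gap'])
rows([pivot(1,-37.6,1,a) for a in (18,15)])
E
```

```text
[ 4.73177968 -3.52462697 -0.32748414] 5.3824865128543165 0.3293166325422258
[-0.2, 0.3, 0.3] mm [0.0001, -0.0011, -0.0021]
[4.7, -0.0, 1.9] mm [-0.0, -0.0524, -0.0]
```

{"name": "carry_out", "arguments": {
  "motion": [
    {"tx":0.0046,"ty":0,"tz":0.0019,"ax":0,"ay":-0.0524,"az":0,"claw":0.02},
    {"tx":0.0046,"ty":0,"tz":0.0019,"ax":0,"ay":-0.0524,"az":0,"claw":0.02},
    {"tx":0.0046,"ty":0,"tz":0.0019,"ax":0,"ay":-0.0524,"az":0,"claw":0.02},
    {"tx":0,"ty":0,"tz":0,"ax":0,"ay":0,"az":0,"claw":0.02},
    {"tx":0,"ty":0,"tz":0,"ax":0,"ay":0,"az":0,"claw":0.02},
    {"tx":0,"ty":0,"tz":0,"ax":0,"ay":0,"az":0,"claw":0.02},
    {"tx":0,"ty":0,"tz":0,"ax":0,"ay":0,"az":0,"claw":0.02}
  ]
}}

```text
t: 30.1
ee_pos: [0.5314, 0.0921, 0.1076]
ee_rot: [-179.9, -9.2, -12.7]
force: [5.1, 0.5, 1.8]
finger_gap: 0.332
grasp_force: 60.3
```

{"name": "carry_out", "arguments": {
  "motion": [
    {"tx":0.0046,"ty":0,"tz":0.0019,"ax":0,"ay":-0.0524,"az":0,"claw":0.02},
    {"tx":0.0046,"ty":0,"tz":0.0019,"ax":0,"ay":-0.0524,"az":0,"claw":0.02},
    {"tx":0.0046,"ty":0,"tz":0.0019,"ax":0,"ay":-0.0524,"az":0,"claw":0.02},
    {"tx":0,"ty":0,"tz":0,"ax":0,"ay":0,"az":0,"claw":0.02},
    {"tx":0,"ty":0,"tz":0,"ax":0,"ay":0,"az":0,"claw":0.02},
    {"tx":0,"ty":0,"tz":0,"ax":0,"ay":0,"az":0,"claw":0.02},
    {"tx":0,"ty":0,"tz":0,"ax":0,"ay":0,"az":0,"claw":0.02}
  ]
}}

```text
t: 30.68
ee_pos: [0.5443, 0.0888, 0.1029]
ee_rot: [-179.9, -0.1, -12.6]
force: [4.5, 0.9, 0.8]
finger_gap: 0.332
grasp_force: 60.3
```

```bash
python3 - <<'E'
from h import *
s=read_state();print(s['force'],s['force']@X,s['finger_gap'],s['ee_rot'])
rows([pivot(1,-37.6,1,0),pp(1,0,0,0)])
E
```

```text
[4.52955222 0.90597713 0.84254967] 4.226094407906902 0.33192948329729866 [-1.79948018e+02 -8.73145050e-02 -1.26412451e+01]
[0.4, 0.4, -0.1] mm [-0.0009, -0.0015, -0.0025]
[2.6, -0.0, 1.0] mm [0.0, 0.0, 0.0]
```

Next I'll set it down, release, back off, and rise over the knob area for a check.

{"name": "carry_out", "arguments": {
  "motion": [
    {"tx":0.002,"ty":0,"tz":0.0018,"ax":0,"ay":0,"az":0,"claw":0.02},
    {"tx":0,"ty":0,"tz":0,"ax":0,"ay":0,"az":0,"claw":0.02},
    {"tx":0,"ty":0,"tz":0,"ax":0,"ay":0,"az":0,"claw":0.02},
    {"tx":0,"ty":0,"tz":0,"ax":0,"ay":0,"az":0,"claw":0.048},
    {"tx":0,"ty":0,"tz":0,"ax":0,"ay":0,"az":0,"claw":0.048},
    {"tx":0,"ty":0,"tz":0,"ax":0,"ay":0,"az":0,"claw":0.048},
    {"tx":0,"ty":0,"tz":-0.03,"ax":0,"ay":0,"az":0,"claw":0.048},
    {"tx":0,"ty":0,"tz":-0.035,"ax":0,"ay":0,"az":0,"claw":0.048},
    {"tx":0,"ty":0,"tz":-0.03,"ax":0,"ay":0,"az":0,"claw":0.03}
  ]
}}

```text
t: 31.43
ee_pos: [0.5446, 0.0879, 0.1962]
ee_rot: [179.9, 0.2, -12.6]
force: [0.9, 0.7, 0.6]
finger_gap: 0.434
grasp_force: 0.0
```

{"name": "carry_out", "arguments": {
  "motion": [
    {"tx":0.013,"ty":-0.035,"tz":0,"ax":0,"ay":0,"az":0,"claw":0.03},
    {"tx":0.013,"ty":-0.035,"tz":0,"ax":0,"ay":0,"az":0,"claw":0.03},
    {"tx":0.013,"ty":-0.03,"tz":0,"ax":0,"ay":0,"az":0,"claw":0.03},
    {"tx":0,"ty":0,"tz":0,"ax":0,"ay":0,"az":0,"claw":0.03},
    {"tx":0,"ty":0,"tz":0,"ax":0,"ay":0,"az":0,"claw":0.03},
    {"tx":0,"ty":0,"tz":0,"ax":0,"ay":0,"az":0,"claw":0.03},
    {"tx":0,"ty":0,"tz":0,"ax":0,"ay":0,"az":0,"claw":0.03},
    {"tx":0,"ty":0,"tz":0,"ax":0,"ay":0,"az":0,"claw":0.03}
  ]
}}

```text
t: 32.1
ee_pos: [0.6048, 0.176, 0.1953]
ee_rot: [180.0, 0.1, -12.7]
force: [-1.0, 0.1, 0.1]
finger_gap: 0.351
grasp_force: 0.0
```

```bash
python3 - <<'E'
from h import *
c=cam('wrist');save(c,'w12');s=read_state();print(s['ee_pos'])
for b in(0,1): print(b,proj(c,[BAY[b]-.035*X+.015*Z,BAY[b]+.035*X+.015*Z]).round(1).tolist())
hsv=cv2.cvtColor(c['img'],cv2.COLOR_RGB2HSV);b=cv2.inRange(hsv,(10,90,80),(35,255,255));k,l,st,ce=cv2.connectedComponentsWithStats(b)
print([(st[i].tolist(),ce[i].round(1).tolist()) for i in range(1,k) if st[i,4]>40])
E
```

```text
[0.6050687  0.17605869 0.19550763]
0 [[588.9, 355.6], [610.1, 247.0]]
1 [[489.0, 358.2], [502.6, 247.3]]
[([374, 238, 20, 3, 51], [383.2, 239.0]), ([546, 325, 17, 24, 155], [553.0, 336.7]), ([360, 331, 9, 15, 105], [363.8, 338.3]), ([563, 343, 54, 14, 590], [591.2, 350.2]), ([465, 346, 52, 13, 276], [491.7, 350.1])]
```

View pics/w12.png

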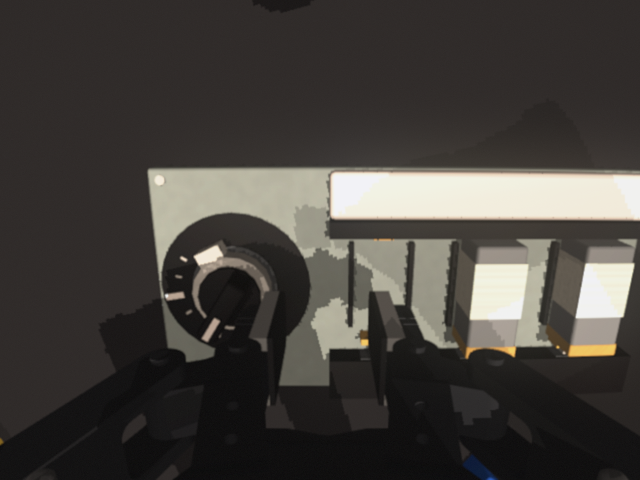

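Both fresh packs are home: brass edges at rows 357 and 358, matching the predictions, with the packs flat at (490,300) and (592,300). The knob is at (232,290), with its pointer near 0.57 rad. The long mark at (174,296) works out at 1.385 rad, which confirms the dial centre (0.585, 0.239). Next I'll turn the tool to yaw 135° for the knob.

{"name": "carry_out", "arguments": {
  "motion": [
    {"tx":0,"ty":0,"tz":0,"ax":0,"ay":0,"az":-0.117,"claw":0.032},
    {"tx":0,"ty":0,"tz":0,"ax":0,"ay":0,"az":-0.117,"claw":0.032},
    {"tx":0,"ty":0,"tz":0,"ax":0,"ay":0,"az":-0.117,"claw":0.032},
    {"tx":0,"ty":0,"tz":0,"ax":0,"ay":0,"az":-0.117,"claw":0.032},
    {"tx":0,"ty":0,"tz":0,"ax":0,"ay":0,"az":-0.117,"claw":0.032},
    {"tx":0,"ty":0,"tz":0,"ax":0,"ay":0,"az":-0.117,"claw":0.032},
    {"tx":0,"ty":0,"tz":0,"ax":0,"ay":0,"az":-0.117,"claw":0.032},
    {"tx":0,"ty":0,"tz":0,"ax":0,"ay":0,"az":-0.117,"claw":0.032},
    {"tx":0,"ty":0,"tz":0,"ax":0,"ay":0,"az":-0.117,"claw":0.032},
    {"tx":0,"ty":0,"tz":0,"ax":0,"ay":0,"az":-0.117,"claw":0.032},
    {"tx":0,"ty":0,"tz":0,"ax":0,"ay":0,"az":-0.117,"claw":0.032}
  ]
}}

```text
t: 33.07
ee_pos: [0.6054, 0.1763, 0.1957]
ee_rot: [-180.0, 0.0, 61.4]
force: [-0.1, -0.2, 0.2]
finger_gap: 0.375
grasp_force: 0.0
```

{"name": "carry_out", "arguments": {
  "motion": [
    {"tx":0,"ty":0,"tz":0,"ax":0,"ay":0,"az":-0.117,"claw":0.032},
    {"tx":0,"ty":0,"tz":0,"ax":0,"ay":0,"az":-0.117,"claw":0.032},
    {"tx":0,"ty":0,"tz":0,"ax":0,"ay":0,"az":-0.117,"claw":0.032},
    {"tx":0,"ty":0,"tz":0,"ax":0,"ay":0,"az":-0.117,"claw":0.032},
    {"tx":0,"ty":0,"tz":0,"ax":0,"ay":0,"az":-0.117,"claw":0.032},
    {"tx":0,"ty":0,"tz":0,"ax":0,"ay":0,"az":-0.117,"claw":0.032},
    {"tx":0,"ty":0,"tz":0,"ax":0,"ay":0,"az":-0.117,"claw":0.032},
    {"tx":0,"ty":0,"tz":0,"ax":0,"ay":0,"az":-0.117,"claw":0.032},
    {"tx":0,"ty":0,"tz":0,"ax":0,"ay":0,"az":-0.117,"claw":0.032},
    {"tx":0,"ty":0,"tz":0,"ax":0,"ay":0,"az":-0.117,"claw":0.032},
    {"tx":0,"ty":0,"tz":0,"ax":0,"ay":0,"az":-0.117,"claw":0.032}
  ]
}}

```text
t: 33.98
ee_pos: [0.6054, 0.1763, 0.1957]
ee_rot: [-180.0, -0.0, 135.1]
force: [-0.5, -0.0, 0.2]
finger_gap: 0.373
grasp_force: 0.0
```

{"name": "carry_out", "arguments": {
  "motion": [
    {"tx":0,"ty":0,"tz":0,"ax":0,"ay":0,"az":0,"claw":0.032},
    {"tx":0,"ty":0,"tz":0,"ax":0,"ay":0,"az":0,"claw":0.032},
    {"tx":0,"ty":0,"tz":0,"ax":0,"ay":0,"az":0,"claw":0.032},
    {"tx":0,"ty":0,"tz":0,"ax":0,"ay":0,"az":0,"claw":0.032}
  ]
}}

```text
t: 34.32
ee_pos: [0.6056, 0.1768, 0.1957]
ee_rot: [-180.0, -0.0, 134.7]
force: [-0.5, 0.8, -1.0]
finger_gap: 0.376
grasp_force: 0.0
```

```bash
cat >> h.py <<'E'
def whites(c,D,z,rmin,rmax):
    """white blobs around dial D: base-frame polar (mm, knob-angle rad)"""
    hsv=cv2.cvtColor(c['img'],cv2.COLOR_RGB2HSV);w=cv2.inRange(hsv,(0,0,150),(179,70,255))
    k,l,st,ce=cv2.connectedComponentsWithStats(w)
    for i in range(1,k):
        if st[i,4]<20: continue
        d=onz(c,ce[i],z)[0]-D; x,y=d@X*1e3,d@Y*1e3; r=np.hypot(x,y)
        if rmin<r<rmax: print('z',z,'px',ce[i].round(1),'area',st[i,4],'r',r.round(1),'knob-angle',np.arctan2(y,-x).round(3))
E
python3 - <<'E'
from h import *
c=cam('wrist');save(c,'w13');D=np.array([.5848,.2390,0])
for n in('w1','w2','w12','w13'):
    c=load(n);print(n);whites(c,D,.054,6,20);whites(c,D,.0125,36,48)
plan([.5848,.239,.15],[180,0,135]);
E
```

```text
w1
z 0.054 px [166.1 162.4] area 1327 r 13.9 knob-angle -1.88
z 0.054 px [142.3 181.1] area 115 r 11.9 knob-angle 0.578
w2
z 0.054 px [ 90.6 253.6] area 106 r 17.3 knob-angle 1.905
z 0.0125 px [ 90.6 253.6] area 106 r 41.6 knob-angle 1.382
w12
z 0.054 px [210.5 329.4] area 131 r 12.2 knob-angle 0.565
z 0.0125 px [173.9 295.7] area 94 r 41.9 knob-angle 1.379
z 0.0125 px [210.5 329.4] area 131 r 37.5 knob-angle 0.537
w13
z 0.054 px [378.5 130.2] area 2411 r 6.8 knob-angle -0.199
z 0.054 px [388.6 115.8] area 264 r 11.7 knob-angle 0.569
z 0.0125 px [365.5  70.8] area 24 r 37.6 knob-angle 0.359
z 0.0125 px [388.1  69.4] area 23 r 37.8 knob-angle 0.698
z 0.0125 px [409.4  77.1] area 23 r 37.5 knob-angle 1.042
z 0.0125 px [431.8  86.7] area 177 r 41.3 knob-angle 1.385
z 0.0125 px [437.3 111.1] area 33 r 37.0 knob-angle 1.728
t 34.4 turn [-0.    -0.001 -0.005] rows 1 [-0.0003 -0.0005 -0.0051] | shift [0.0587 0.0292 0.0457] rows 3 [0.0196 0.0097 0.0152]
```

{"name": "carry_out", "arguments": {
  "motion": [
    {"tx":0.0294,"ty":0.0146,"tz":0.0228,"ax":0,"ay":0,"az":-0.005,"claw":0.032},
    {"tx":0.0293,"ty":0.0146,"tz":0.0228,"ax":0,"ay":0,"az":0,"claw":0.032},
    {"tx":0,"ty":0,"tz":0,"ax":0,"ay":0,"az":0,"claw":0.032},
    {"tx":0,"ty":0,"tz":0,"ax":0,"ay":0,"az":0,"claw":0.032},
    {"tx":0,"ty":0,"tz":0,"ax":0,"ay":0,"az":0,"claw":0.032},
    {"tx":0,"ty":0,"tz":0,"ax":0,"ay":0,"az":0,"claw":0.032},
    {"tx":0,"ty":0,"tz":0,"ax":0,"ay":0,"az":0,"claw":0.032}
  ]
}}

```text
t: 34.95
ee_pos: [0.5856, 0.2385, 0.1509]
ee_rot: [179.9, 0.0, 135.1]
force: [-0.2, 0.1, 0.4]
finger_gap: 0.379
grasp_force: 0.0
```

```bash
python3 -c "
from h import *
plan([.5848,.239,.109],[180,0,135])"
```

```text
t 35.0 turn [0.001 0.    0.001] rows 1 [0.0009 0.0002 0.001 ] | shift [ 0.0009 -0.0002  0.0419] rows 2 [ 0.0004 -0.0001  0.021 ]
```

{"name": "carry_out", "arguments": {
  "motion": [
    {"tx":0.0005,"ty":0,"tz":0.02,"ax":0,"ay":0,"az":0,"claw":0.032},
    {"tx":0,"ty":0,"tz":0.015,"ax":0,"ay":0,"az":0,"claw":0.032},
    {"tx":0,"ty":0,"tz":0.007,"ax":0,"ay":0,"az":0,"claw":0.032},
    {"tx":0,"ty":0,"tz":0,"ax":0,"ay":0,"az":0,"claw":0.032},
    {"tx":0,"ty":0,"tz":0,"ax":0,"ay":0,"az":0,"claw":0.032},
    {"tx":0,"ty":0,"tz":0,"ax":0,"ay":0,"az":0,"claw":0.005},
    {"tx":0,"ty":0,"tz":0,"ax":0,"ay":0,"az":0,"claw":0.005},
    {"tx":0,"ty":0,"tz":0,"ax":0,"ay":0,"az":0,"claw":0.005},
    {"tx":0,"ty":0,"tz":0,"ax":0,"ay":0,"az":0,"claw":0.005},
    {"tx":0,"ty":0,"tz":0,"ax":0,"ay":0,"az":0,"claw":0.005}
  ]
}}

```text
t: 35.78
ee_pos: [0.5851, 0.2397, 0.1093]
ee_rot: [179.9, 0.0, 135.1]
force: [-0.6, -1.0, 6.9]
finger_gap: 0.126
grasp_force: 59.7
```

{"name": "carry_out", "arguments": {
  "motion": [
    {"tx":0,"ty":0,"tz":0,"ax":0,"ay":0,"az":0.093,"claw":0.005},
    {"tx":0,"ty":0,"tz":0,"ax":0,"ay":0,"az":0.093,"claw":0.005},
    {"tx":0,"ty":0,"tz":0,"ax":0,"ay":0,"az":0.093,"claw":0.005},
    {"tx":0,"ty":0,"tz":0,"ax":0,"ay":0,"az":0.093,"claw":0.005},
    {"tx":0,"ty":0,"tz":0,"ax":0,"ay":0,"az":0.093,"claw":0.005},
    {"tx":0,"ty":0,"tz":0,"ax":0,"ay":0,"az":0.093,"claw":0.005},
    {"tx":0,"ty":0,"tz":0,"ax":0,"ay":0,"az":0.093,"claw":0.005},
    {"tx":0,"ty":0,"tz":0,"ax":0,"ay":0,"az":0.093,"claw":0.005},
    {"tx":0,"ty":0,"tz":0,"ax":0,"ay":0,"az":0.09,"claw":0.005},
    {"tx":0,"ty":0,"tz":0,"ax":0,"ay":0,"az":0,"claw":0.005},
    {"tx":0,"ty":0,"tz":0,"ax":0,"ay":0,"az":0,"claw":0.005},
    {"tx":0,"ty":0,"tz":0,"ax":0,"ay":0,"az":0,"claw":0.005}
  ]
}}

```text
t: 36.78
ee_pos: [0.5846, 0.2395, 0.1093]
ee_rot: [-180.0, -0.0, 87.3]
force: [-2.7, -2.2, 9.2]
finger_gap: 0.123
grasp_force: 60.2
```

{"name": "carry_out", "arguments": {
  "motion": [
    {"tx":0,"ty":0,"tz":0,"ax":0,"ay":0,"az":0,"claw":0.03},
    {"tx":0,"ty":0,"tz":0,"ax":0,"ay":0,"az":0,"claw":0.03},
    {"tx":0,"ty":0,"tz":0,"ax":0,"ay":0,"az":0,"claw":0.03},
    {"tx":-0.01,"ty":0,"tz":-0.03,"ax":0,"ay":0,"az":0,"claw":0.03},
    {"tx":-0.02,"ty":0,"tz":-0.035,"ax":0,"ay":0,"az":0,"claw":0.03},
    {"tx":-0.03,"ty":0,"tz":-0.025,"ax":0,"ay":0,"az":0,"claw":0.07},
    {"tx":0,"ty":0,"tz":0,"ax":0,"ay":0,"az":0,"claw":0.07},
    {"tx":0,"ty":0,"tz":0,"ax":0,"ay":0,"az":0,"claw":0.07},
    {"tx":0,"ty":0,"tz":0,"ax":0,"ay":0,"az":0,"claw":0.07},
    {"tx":0,"ty":0,"tz":0,"ax":0,"ay":0,"az":0,"claw":0.07},
    {"tx":0,"ty":0,"tz":0,"ax":0,"ay":0,"az":0,"claw":0.07}
  ]
}}

```text
t: 37.7
ee_pos: [0.581, 0.1802, 0.1966]
ee_rot: [-179.8, 0.0, 87.4]
force: [0.5, 0.3, 0.7]
finger_gap: 0.82
grasp_force: 0.0
```

```bash
python3 - <<'E'
from h import *
c=cam('wrist');save(c,'w14');D=np.array([.5850,.2393,0]);s=read_state();print(s['ee_pos'],s['ee_rot'])
whites(c,D,.054,4,20);whites(c,D,.0125,34,48);whites(c,D,.026,20,34)
E
```

```text
[0.58110296 0.18017878 0.1967211 ] [-1.79854205e+02  2.64552838e-02  8.73890742e+01]
z 0.054 px [331.8 128.1] area 3087 r 4.7 knob-angle 1.473
z 0.0125 px [329.   60.8] area 218 r 41.0 knob-angle 1.377
z 0.0125 px [306.7  72.1] area 38 r 37.4 knob-angle 1.029
z 0.0125 px [351.5  72.3] area 38 r 36.7 knob-angle 1.725
z 0.0125 px [370.5  84.5] area 40 r 36.2 knob-angle 2.076
```

```bash
python3 - <<'E'
from h import *
c=load('w14');D=np.array([.5850,.2393,0])
# pixel -> brightness along knob circles at z=.054, angles around
v=cv2.cvtColor(c['img'],cv2.COLOR_RGB2HSV)[...,2].astype(np.float32)
a=np.arange(.9,1.95,.05)
for r in(8,11,14,16): 
    P=[D+(-X*np.cos(t)+Y*np.sin(t))*r/1e3+Z*.054 for t in a];u=proj(c,P).astype(np.float32)
    print(r,cv2.remap(v,u[:,0].copy(),u[:,1].copy(),1).ravel().astype(int).tolist())
# lug ends at z .026
b=np.arange(-.8,.85,.1)
for s in(1,-1):
    P=[D+s*(X*np.cos(t)+Y*np.sin(t))*.0285+Z*.026 for t in b];u=proj(c,P).astype(np.float32)
    print('lug',s,cv2.remap(v,u[:,0].copy(),u[:,1].copy(),1).ravel().astype(int).tolist())
E
```

```text
8 [59, 63, 120, 184, 236, 243, 242, 242, 246, 250, 252, 249, 183, 124, 97, 100, 102, 101, 95, 86, 77]
11 [59, 62, 61, 62, 100, 190, 239, 242, 247, 255, 255, 239, 160, 101, 101, 101, 93, 78, 66, 73, 99]
14 [49, 52, 58, 61, 61, 69, 189, 249, 253, 255, 255, 223, 101, 101, 102, 87, 69, 76, 100, 104, 104]
16 [65, 57, 52, 57, 62, 59, 141, 255, 255, 255, 255, 225, 106, 101, 95, 74, 70, 100, 102, 102, 103]
lug 1 [61, 62, 63, 63, 64, 65, 67, 67, 69, 70, 254, 255, 255, 255, 255, 255, 79]
lug -1 [63, 61, 60, 59, 59, 58, 57, 56, 56, 55, 210, 208, 207, 207, 206, 172, 50]
```

```bash
python3 - <<'E'
from h import *
D=np.array([.5844,.2395,0]);b=np.arange(0,1.01,.05)
for n in('w13','w14'):
    c=load(n);v=cv2.cvtColor(c['img'],cv2.COLOR_RGB2HSV)[...,2].astype(np.float32)
    for s in(1,-1):
        P=[D+s*(X*np.cos(t)+Y*np.sin(t))*.028+Z*.026 for t in b];u=proj(c,P).astype(np.float32)
        print(n,'lug',s,cv2.remap(v,u[:,0].copy(),u[:,1].copy(),1).ravel().astype(int).tolist())
plan([.5844,.2395,.14],[180,0,103])
E
```

```text
w13 lug 1 [58, 58, 49, 111, 208, 210, 209, 209, 210, 211, 210, 211, 211, 212, 213, 128, 57, 58, 58, 58, 57]
w13 lug -1 [61, 63, 64, 187, 224, 224, 223, 222, 221, 222, 221, 221, 220, 220, 208, 59, 46, 47, 56, 52, 55]
w14 lug 1 [69, 68, 63, 174, 255, 255, 255, 255, 255, 255, 255, 255, 255, 255, 255, 217, 72, 99, 106, 106, 105]
w14 lug -1 [56, 55, 54, 165, 211, 210, 208, 208, 207, 207, 207, 207, 207, 206, 198, 67, 46, 54, 54, 55, 54]
t 37.8 turn [-0.003  0.    -0.272] rows 3 [-0.0009  0.     -0.0908] | shift [0.0571 0.0166 0.0567] rows 3 [0.019  0.0055 0.0189]
```

{"name": "carry_out", "arguments": {
  "motion": [
    {"tx":0,"ty":0,"tz":0,"ax":0,"ay":0,"az":-0.0907,"claw":0.076},
    {"tx":0,"ty":0,"tz":0,"ax":0,"ay":0,"az":-0.0907,"claw":0.076},
    {"tx":0,"ty":0,"tz":0,"ax":0,"ay":0,"az":-0.0907,"claw":0.076},
    {"tx":0.0286,"ty":0.0083,"tz":0.01,"ax":0,"ay":0,"az":0,"claw":0.076},
    {"tx":0.0285,"ty":0.0083,"tz":0.01,"ax":0,"ay":0,"az":0,"claw":0.076},
    {"tx":0,"ty":0,"tz":0.036,"ax":0,"ay":0,"az":0,"claw":0.076},
    {"tx":0,"ty":0,"tz":0,"ax":0,"ay":0,"az":0,"claw":0.076},
    {"tx":0,"ty":0,"tz":0,"ax":0,"ay":0,"az":0,"claw":0.076},
    {"tx":0,"ty":0,"tz":0,"ax":0,"ay":0,"az":0,"claw":0.076},
    {"tx":0,"ty":0,"tz":0,"ax":0,"ay":0,"az":0,"claw":0.076},
    {"tx":0,"ty":0,"tz":0,"ax":0,"ay":0,"az":0,"claw":0.076}
  ]
}}

```text
t: 38.67
ee_pos: [0.5858, 0.2388, 0.1436]
ee_rot: [179.9, -0.0, 102.9]
force: [0.1, -0.5, 0.9]
finger_gap: 0.89
grasp_force: 0.0
```

```bash
python3 -c "
from h import *
plan([.5844,.2395,.087],[180,0,102.8])"
```

```text
t 38.7 turn [ 0.002 -0.001  0.002] rows 1 [ 0.0015 -0.0006  0.0017] | shift [ 0.001  -0.0012  0.0566] rows 2 [ 0.0005 -0.0006  0.0283]
```

{"name": "carry_out", "arguments": {
  "motion": [
    {"tx":0.001,"ty":-0.001,"tz":0.025,"ax":0,"ay":0,"az":0,"claw":0.076},
    {"tx":0,"ty":0,"tz":0.02,"ax":0,"ay":0,"az":0,"claw":0.076},
    {"tx":0,"ty":0,"tz":0.01,"ax":0,"ay":0,"az":0,"claw":0.076},
    {"tx":0,"ty":0,"tz":0,"ax":0,"ay":0,"az":0,"claw":0.076},
    {"tx":0,"ty":0,"tz":0,"ax":0,"ay":0,"az":0,"claw":0.076},
    {"tx":0,"ty":0,"tz":0,"ax":0,"ay":0,"az":0,"claw":0.076}
  ]
}}

```text
t: 39.17
ee_pos: [0.5846, 0.2399, 0.0883]
ee_rot: [179.9, -0.0, 102.9]
force: [0.3, 0.3, 0.1]
finger_gap: 0.889
grasp_force: 0.0
```

{"name": "carry_out", "arguments": {
  "motion": [
    {"tx":0,"ty":0,"tz":0,"ax":0,"ay":0,"az":0,"claw":0.05},
    {"tx":0,"ty":0,"tz":0,"ax":0,"ay":0,"az":0,"claw":0.05},
    {"tx":0,"ty":0,"tz":0,"ax":0,"ay":0,"az":0,"claw":0.05},
    {"tx":0,"ty":0,"tz":0,"ax":0,"ay":0,"az":0,"claw":0.05},
    {"tx":0,"ty":0,"tz":0,"ax":0,"ay":0,"az":0,"claw":0.05}
  ]
}}

```text
t: 39.58
ee_pos: [0.5846, 0.24, 0.0891]
ee_rot: [179.9, -0.0, 102.9]
force: [-2.9, -2.0, 9.5]
finger_gap: 0.693
grasp_force: 62.0
```

{"name": "carry_out", "arguments": {
  "motion": [
    {"tx":0,"ty":0,"tz":0,"ax":0,"ay":0,"az":0.1,"claw":0.05},
    {"tx":0,"ty":0,"tz":0,"ax":0,"ay":0,"az":0.1,"claw":0.05},
    {"tx":0,"ty":0,"tz":0,"ax":0,"ay":0,"az":0.1,"claw":0.05},
    {"tx":0,"ty":0,"tz":0,"ax":0,"ay":0,"az":0.1,"claw":0.05},
    {"tx":0,"ty":0,"tz":0,"ax":0,"ay":0,"az":0.1,"claw":0.05},
    {"tx":0,"ty":0,"tz":0,"ax":0,"ay":0,"az":0.1,"claw":0.05},
    {"tx":0,"ty":0,"tz":0,"ax":0,"ay":0,"az":0.1,"claw":0.05},
    {"tx":0,"ty":0,"tz":0,"ax":0,"ay":0,"az":0.1,"claw":0.05},
    {"tx":0,"ty":0,"tz":0,"ax":0,"ay":0,"az":0.1,"claw":0.05},
    {"tx":0,"ty":0,"tz":0,"ax":0,"ay":0,"az":0,"claw":0.05},
    {"tx":0,"ty":0,"tz":0,"ax":0,"ay":0,"az":0,"claw":0.05},
    {"tx":0,"ty":0,"tz":0,"ax":0,"ay":0,"az":0,"claw":0.05}
  ]
}}

```text
t: 40.58
ee_pos: [0.5844, 0.2401, 0.0891]
ee_rot: [180.0, -0.1, 51.4]
force: [-3.4, -0.2, 10.7]
finger_gap: 0.699
grasp_force: 62.1
```

```bash
python3 -c "
from h import *
s=read_state();print(s['wrist_torque'],s['ee_rot'],s['finger_gap'])"
```

```text
[-0.1661129   0.58895688 -0.05219123] [ 1.79989465e+02 -7.80648992e-02  5.13562157e+01] 0.6987656867354022
```

{"name": "carry_out", "arguments": {
  "motion": [
    {"tx":0,"ty":0,"tz":0,"ax":0,"ay":0,"az":0.05,"claw":0.05},
    {"tx":0,"ty":0,"tz":0,"ax":0,"ay":0,"az":0.05,"claw":0.05},
    {"tx":0,"ty":0,"tz":0,"ax":0,"ay":0,"az":0.03,"claw":0.05},
    {"tx":0,"ty":0,"tz":0,"ax":0,"ay":0,"az":0,"claw":0.05},
    {"tx":0,"ty":0,"tz":0,"ax":0,"ay":0,"az":0,"claw":0.05},
    {"tx":0,"ty":0,"tz":0,"ax":0,"ay":0,"az":0,"claw":0.05},
    {"tx":0,"ty":0,"tz":0,"ax":0,"ay":0,"az":0,"claw":0.05}
  ]
}}

```text
t: 41.17
ee_pos: [0.5843, 0.2401, 0.0891]
ee_rot: [-180.0, -0.1, 43.9]
force: [-3.3, -1.4, 11.1]
finger_gap: 0.693
grasp_force: 62.1
```

```bash
python3 -c "
from h import *
s=read_state();print(s['wrist_torque'],s['ee_rot'],s['finger_gap'])"
```

```text
[-0.09124874  0.59065397 -0.04969579] [-1.79996671e+02 -7.18778221e-02  4.39108480e+01] 0.6928585014900126
```

The torque is still friction only (0.05 N·m), so I'll go on in small steps to the stop.

{"name": "carry_out", "arguments": {
  "motion": [
    {"tx":0,"ty":0,"tz":0,"ax":0,"ay":0,"az":0.02,"claw":0.05},
    {"tx":0,"ty":0,"tz":0,"ax":0,"ay":0,"az":0.02,"claw":0.05},
    {"tx":0,"ty":0,"tz":0,"ax":0,"ay":0,"az":0,"claw":0.05},
    {"tx":0,"ty":0,"tz":0,"ax":0,"ay":0,"az":0,"claw":0.05},
    {"tx":0,"ty":0,"tz":0,"ax":0,"ay":0,"az":0,"claw":0.05}
  ]
}}

```text
t: 41.58
ee_pos: [0.5843, 0.2401, 0.0891]
ee_rot: [180.0, -0.1, 41.7]
force: [-3.7, -0.1, 10.5]
finger_gap: 0.692
grasp_force: 62.1
```

```bash
python3 -c "
from h import *
s=read_state();print(s['wrist_torque'],s['ee_rot'],s['finger_gap'])"
```

```text
[-0.11965306  0.65458379  0.71589057] [ 1.79984499e+02 -6.46292890e-02  4.17096182e+01] 0.6922111796721863
```

{"name": "carry_out", "arguments": {
  "motion": [
    {"tx":0,"ty":0,"tz":0,"ax":0,"ay":0,"az":0.02,"claw":0.05},
    {"tx":0,"ty":0,"tz":0,"ax":0,"ay":0,"az":0.02,"claw":0.05},
    {"tx":0,"ty":0,"tz":0,"ax":0,"ay":0,"az":0,"claw":0.05},
    {"tx":0,"ty":0,"tz":0,"ax":0,"ay":0,"az":0,"claw":0.05},
    {"tx":0,"ty":0,"tz":0,"ax":0,"ay":0,"az":0,"claw":0.05}
  ]
}}

```text
t: 42.0
ee_pos: [0.5843, 0.2401, 0.0891]
ee_rot: [179.9, -0.1, 39.6]
force: [-3.5, -0.3, 11.1]
finger_gap: 0.698
grasp_force: 61.8
```

```bash
python3 -c "
from h import *
s=read_state();print(s['wrist_torque'],s['ee_rot'],s['finger_gap'])"
```

```text
[0.04037123 0.70230956 1.92472084] [ 1.79947025e+02 -5.58979342e-02  3.95765919e+01] 0.697687461037809
```

The torque rose to 1.9 N·m, so the ring is on its stop. I'll unload a little, release, back away and look.

{"name": "carry_out", "arguments": {
  "motion": [
    {"tx":0,"ty":0,"tz":0,"ax":0,"ay":0,"az":-0.03,"claw":0.05},
    {"tx":0,"ty":0,"tz":0,"ax":0,"ay":0,"az":0,"claw":0.05},
    {"tx":0,"ty":0,"tz":0,"ax":0,"ay":0,"az":0,"claw":0.076},
    {"tx":0,"ty":0,"tz":0,"ax":0,"ay":0,"az":0,"claw":0.076},
    {"tx":0,"ty":0,"tz":0,"ax":0,"ay":0,"az":0,"claw":0.076},
    {"tx":0,"ty":0,"tz":0,"ax":0,"ay":0,"az":0,"claw":0.076},
    {"tx":0,"ty":0,"tz":-0.02,"ax":0,"ay":0,"az":0,"claw":0.076},
    {"tx":0,"ty":0,"tz":-0.035,"ax":0,"ay":0,"az":0,"claw":0.076},
    {"tx":0,"ty":0,"tz":-0.035,"ax":0,"ay":0,"az":0,"claw":0.076},
    {"tx":-0.01,"ty":0.02,"tz":-0.03,"ax":0,"ay":0,"az":0,"claw":0.076},
    {"tx":-0.02,"ty":0.03,"tz":-0.015,"ax":0,"ay":0,"az":0,"claw":0.076},
    {"tx":-0.02,"ty":0.03,"tz":-0.015,"ax":0,"ay":0,"az":0,"claw":0.076}
  ]
}}

```text
t: 43.0
ee_pos: [0.5993, 0.1464, 0.2391]
ee_rot: [180.0, -0.1, 41.2]
force: [0.9, -0.5, -1.0]
finger_gap: 0.89
grasp_force: 0.0
```

{"name": "carry_out", "arguments": {
  "motion": [
    {"tx":0,"ty":0,"tz":0,"ax":0,"ay":0,"az":0,"claw":0.076},
    {"tx":0,"ty":0,"tz":0,"ax":0,"ay":0,"az":0,"claw":0.076},
    {"tx":0,"ty":0,"tz":0,"ax":0,"ay":0,"az":0,"claw":0.076},
    {"tx":0,"ty":0,"tz":0,"ax":0,"ay":0,"az":0,"claw":0.076},
    {"tx":0,"ty":0,"tz":0,"ax":0,"ay":0,"az":0,"claw":0.076}
  ]
}}

```text
t: 43.42
ee_pos: [0.5982, 0.1474, 0.2361]
ee_rot: [-179.9, 0.1, 41.1]
force: [-0.3, 0.1, 0.3]
finger_gap: 0.889
grasp_force: 0.0
```

```bash
python3 - <<'E'
from h import *
c=cam('wrist');save(c,'w15');D=np.array([.5844,.2395,0])
v=cv2.cvtColor(c['img'],cv2.COLOR_RGB2HSV)[...,2].astype(np.float32)
def samp(P): u=proj(c,P).astype(np.float32);return cv2.remap(v,u[:,0].copy(),u[:,1].copy(),1).ravel().astype(int).tolist()
a=np.arange(1.0,1.9,.05)
for r,z in((8,.054),(11,.054),(14,.054),(16,.054),(41,.0125)): print('ptr',r,samp([D+(-X*np.cos(t)+Y*np.sin(t))*r/1e3+Z*z for t in a]))
b=np.arange(-1.0,-.19,.05)
for s in(1,-1): print('lug',s,samp([D+s*(X*np.cos(t)+Y*np.sin(t))*.028+Z*.026 for t in b]))
E
```

```text
ptr 8 [89, 140, 197, 224, 234, 236, 241, 250, 254, 255, 248, 213, 146, 98, 73, 73, 75, 75]
ptr 11 [40, 43, 77, 165, 248, 255, 255, 255, 255, 253, 217, 123, 81, 72, 73, 70, 64, 56]
ptr 14 [77, 43, 40, 66, 184, 254, 255, 255, 255, 251, 174, 79, 70, 71, 65, 55, 45, 38]
ptr 16 [154, 78, 48, 56, 122, 238, 255, 255, 255, 248, 142, 72, 70, 66, 55, 43, 36, 35]
ptr 41 [45, 48, 63, 65, 64, 66, 64, 250, 255, 156, 69, 69, 70, 70, 72, 72, 73, 74]
lug 1 [73, 72, 153, 253, 254, 254, 254, 254, 254, 254, 254, 254, 254, 255, 162, 135, 139]
lug -1 [68, 45, 76, 183, 196, 196, 195, 194, 193, 193, 193, 193, 193, 190, 117, 42, 43]
```

View pics/w15.png

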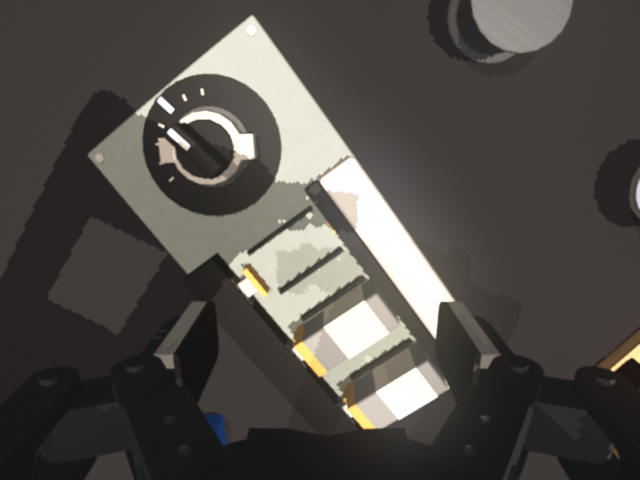

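The final view shows the pointer (178,138) lining up with the long mark (165,104), at 1.385 against 1.40 rad. The lug line stands at -0.60 rad, so the ring is tight, and both fresh packs are seated and flat. Handing in.

```bash
python3 -c "
from plant import *
print(close_job())"
```

```text
the job is handed in; nothing more can be done
None
```

I handed the job in: both spent packs are in the wooden tray, both fresh packs are seated flat in bay0 and bay1, the knob stands at the long mark (about 1.39 of 1.40 rad), and the lock ring was then turned clockwise to its stop; no verdict was returned.

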